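# Fit the axle through the roller of a blowpipe rest

### The job

Lift the axle out of its wooden cradle and thread it through one ear of the blowpipe rest, through the brass roller and through the other ear, until its flange sits fully home against the fork, then let go. The fork is not exactly where its stand says it is, so feel for the hole and be gentle: never press hard on the rest (keep well below 40 N). Leave everything else on the bench where it is.

Things in the scene. Friction and masses are not known exactly. Their poses are not given: they have to be found in the camera images.
- axle: Loose axle, 0.12 to 0.21 kg: a bare steel rod 12 mm in diameter, a steel flange and a wooden handle. Origin on its centre line at the flange's rod-side face, which must meet the fork; x runs along the centre line to the tip. Rod x = 0 to 94.5 mm; flange 30 mm in diameter, x = -6 to 0. It starts level in the cradle, centre line 45 mm above the table.
- axle_handle (a point): Middle of the axle's square wooden handle (20 x 20 mm, 56 mm long), 34 mm behind the flange face; axes as the axle's. At the start its sides stand upright, and below it there is 25 mm of air to the cradle's board or more to the table. Grip it from above across the two upright sides.
- axle_tip (a point): Centre of the axle's blunt tip, 94.5 mm ahead of the flange face; the last 2.5 mm are chamfered from 12 to 9.6 mm in diameter. Axes as the axle's.
- axle_mid (a point): Point on the axle's centre line 40 mm ahead of the flange face; with the axle home it lies midway between the ears. Axes as the axle's.
- cradle: Fixed dark-wood cradle that holds the axle at the start. Origin on the table under its middle. The rod lies along its x, tip towards +x, in two posts at x = -30 and +32 mm with notches 16 mm wide, open at the top, their sides up to 49 mm above the table. Board 10 mm thick. Lift the axle straight up.
- stand: Fixed blowpipe rest. Origin on the table under its middle; base 130 x 84 mm with low cheeks up to 38 mm. On it a steel fork: two upright ears with a brass roller (48 mm in diameter, 50 mm long, bore 16 mm) captive between them on the line of the holes, turning freely. The holes run along the stand's x. The axle may go in from either end.
- bore (a point): Nominal middle of the bore, 85 mm above the table; axes as the stand's, x along the bore. The fork sits in slots on shims, so the true bore is off by an amount unknown in each run: up to 6 mm either way along y and up to 4 mm up or down; never along x, never turned. Ears and roller are off together. It is clamped fast and does not give.
- ear (a point): Nominal centre of the hole's mouth in the outer face of one ear, 40 mm from bore along the stand's -x (the other ear mirrors it); off just as the bore is. Each ear is a 10 mm plate, 40 mm wide, flat top 18 mm above and flat sides 20 mm beside the hole's centre; these may be touched lightly to find it. Hole 14.4 mm in diameter, 1 mm chamfer outside.
- block_mould: Bystander: small round dark-wood mould, 74 mm wide, 45 mm tall. Origin at its underside.
- tumbler: Bystander: green glass tumbler, 72 mm wide, 85 mm tall. Origin at its underside.
- frit_jar: Bystander: amber glass jar with a steel cap, 60 mm wide, 85 mm tall. Origin at its underside.
- wrench: Bystander: steel wrench lying flat. Origin at its underside.
- jacks: Bystander: glassworker's jacks (big dark steel tweezers, 210 mm long) lying flat. Origin at its underside.
- paddle: Bystander: cork paddle with a wooden handle lying flat, about 215 mm long. Origin at its underside.
- weight: Bystander: clear glass paperweight, 68 mm wide, 48 mm tall. Origin at its underside.
There are look-alikes about, which are no part of the job. Leave any orange or pink look-alike of the stand alone.

How it is judged:
By the outcome, as a careful person would: the job done as asked, in the order asked, and still so for the second after the job is handed in, with the robot touching nothing.
It also fails if it takes over 53 s, if anything falls off the work surface, if the arm or the gripper's body presses on something with over 40 N, if the wrist force passes 120 N, or if a joint passes its speed limit or range.

### The arm

A 6-joint arm with a two-finger parallel gripper is mounted at the origin on the work surface. World frame = base frame: x ahead of the robot, y to its left, z up, the work surface at z = 0. Lengths are in m, angles in rad, forces in N, time in s.
With the tool pointing down it reaches from about 0.3 to 0.775 m from the base axis. Payload 14.6 kg.
Tool frame: the origin (TCP) lies midway between the tips of the shut fingers; the grasp point (between the pads) lies 19 mm behind it; z points along the fingers, y is the direction in which the jaws open and shut (so a half turn about z gives the same grasp; the last joint's range is limited). The gripper opens to 94 mm and grips with 3 to 60 N. Pads are 16 mm wide; open, the fingers measure 119 mm over their backs; the gripper's body (75 mm by 177 mm) begins 78 mm behind the grasp point.
Start: joints at [-1.396, 0.3, 1.521, -0, 1.321, -0.067], TCP at [0.132, -0.534, 0.205] pointing down, gripper open.
Joint ranges: [-3.03, 3.03], [-0.79, 2.21], [0.23, 2.52], [-1.04, 4.18], [0, 3.07], [-2.55, 2.55]. Speed limits (rad/s): [2.22, 2.22, 2.57, 3.14, 3.14, 3.14].

### API

Orientations are given as a rotation vector (axis times angle).
In Python, from cell import get_state, read_camera, hand_in gives the robot as it stands.
- The arm moves only by the tool jog_arm, never from a script. Its argument "rows" is a list of rows, each an object of numbers: "tx", "ty", "tz": the shift along the tool's x, y, z each as a share of 0.5 m, from -1 to 1; "ax", "ay", "az": the turn, a rotation vector about the tool's x, y, z each as a share of pi rad, from -1 to 1. In form: [{"tx": .., "ty": .., "tz": .., "ax": .., "ay": .., "az": ..}, ...]. A call has exactly 10 rows; each row is the pose to reach, as a shift and turn from the pose measured when the call began, along the tool's axes at that moment, turning the shorter way round; what a row does not reach only later rows make up. A row lasts 1/8 s, in which the tool goes at most 62.5 mm and 10.7 degrees, less where a joint would pass 70% of its speed; a pose out of reach is approached as far as the arm can. A call with a number of a shift or a turn outside -1 to 1 is refused whole. A call with a gripper value outside its range is refused whole. "hand" is the closure, from 0 (fully open) to 1 (shut), set as the call begins (left out, the last holds). The fingers move at their own pace and stop on an object; "force" is the grip in N (left out, the last holds). Time passes only in rows, so rows that repeat a pose let the fingers close, or fill a call up. It gives the time, the measured TCP pose, the force and the opening at its end, in the units of the state.
- get_state(): the state, without advancing time (a new reading comes with each control period).
- read_camera(name): name is "side" or "top"; returns a dict with "image" (384x512x3 uint8, red, green, blue), "depth" (384x512 float32, m along the optical axis (not along the pixel's ray), 0 where there is no reading), "fovy" (degrees; the focal length in pixels is half the picture's height over the tangent of half this angle, whatever the lens; pixels are square), "cx", "cy" (the principal point, pixels), "k1" (the pictures are not rectified: a ray, as slopes to the right and down, at radius r is drawn at 1 + k1 r^2 times it, then the intrinsics apply), "R" (3x3) and "t" (3): a world point X has camera coordinates R X + t. Camera axes: x right, y down, z forward; pixel columns grow to the right and rows downward; lengths in m; the calibration is good to about 2 mm. A picture is of the moment at which its call begins.
- hand_in(): hands the job in, once; it reports no verdict.
The state is a dict: "clock": time; "joint_pos": joint angles; "joint_vel": joint speeds; "joint_torque": joint torques, N m; "tcp_pos": TCP position; "orientation": TCP orientation; "wrist_force": force on the tool from outside, world axes, zero at the start; "wrist_torque": the same for the moment, N m; "gripper_width": finger opening in m.
Only numpy, scipy, OpenCV 4.12 (cv2) and the standard library are available. Lean on these libraries where they do the work, as an engineer would, in place of code of your own. Each camera call takes 0.05 s, during which the arm holds its last target.

## Working session

There is one attempt and no reset: what is moved stays moved. The work goes in short steps, Python scripts to look and compute and a tool call to move; the robot and the scene stay as the last step left them, time stands still between calls to the robot, and variables do not carry over. Pictures are saved under pics/ and viewed, and the job is handed in when it is done.

Besides the shell and the picture viewer there is one more tool, called after ">>>" by a JSON object that holds its "fn" and its "kwargs", one argument or row to a line. jog_arm: Moves the arm, as the interface text tells. Shift numbers are shares of 0.5 m and turn numbers shares of pi rad, none past 1 either way. Its arguments: {"type":"object","properties":{"rows":{"type":"array","items":{"type":"object","properties":{"tx":{"type":"number","minimum":-1,"maximum":1},"ty":{"type":"number","minimum":-1,"maximum":1},"tz":{"type":"number","minimum":-1,"maximum":1},"ax":{"type":"number","minimum":-1,"maximum":1},"ay":{"type":"number","minimum":-1,"maximum":1},"az":{"type":"number","minimum":-1,"maximum":1}}}},"hand":{"type":"number"},"force":{"type":"number"}},"required":["rows"]}

```bash
mkdir -p pics; ls
cat > h.py <<'E'
import numpy as np, cv2, pickle
from cell import get_state, read_camera, hand_in
def K(c):
    H=c['image'].shape[0]; return H/2/np.tan(np.radians(c['fovy'])/2)
def ray(c,u,v):
    f=K(c); d=np.array([(u-c['cx'])/f,(v-c['cy'])/f]); s=d.copy()
    for _ in range(30): s=d/(1+c['k1']*(s@s))
    return s
def onplane(c,u,v,z):
    s=ray(c,u,v); R=np.array(c['R']);t=np.array(c['t'])
    o=-R.T@t; d=R.T@np.array([s[0],s[1],1]); return o+d*(z-o[2])/d[2]
def bydepth(c,u,v):
    s=ray(c,u,v); z=c['depth'][int(round(v)),int(round(u))]
    return np.array(c['R']).T@(np.array([s[0],s[1],1])*z-np.array(c['t']))
def proj(c,X):
    p=np.array(c['R'])@np.array(X)+np.array(c['t']); s=p[:2]/p[2]; s=s*(1+c['k1']*(s@s)); return s*K(c)+[c['cx'],c['cy']]
def snap(n,tag):
    c=read_camera(n); pickle.dump(c,open(f'pics/{tag}.pkl','wb')); cv2.imwrite(f'pics/{tag}.png',c['image'][:,:,::-1]); return c
def load(tag): return pickle.load(open(f'pics/{tag}.pkl','rb'))
E
python3 - <<'E'
from h import *
print(get_state())
for n in('top','side'):
    c=snap(n,n+'0'); print(n,c['fovy'],c['cx'],c['cy'],c['k1'],-np.array(c['R']).T@c['t'],np.array(c['R']).round(3))
E
```

```text
pics
{'clock': 0.0, 'joint_pos': array([-1.39558851e+00,  3.00456380e-01,  1.52159523e+00, -2.27406081e-05,
        1.32071594e+00, -6.65691893e-02]), 'joint_vel': array([ 0.0006315 ,  0.00094551, -0.00011564,  0.00011328,  0.00021764,
       -0.00085888]), 'joint_torque': array([-2.26652010e-03, -5.31809628e+01, -3.52741098e+01,  7.06409407e-02,
        2.44026049e-02, -4.52106781e-05]), 'tcp_pos': array([ 0.13164559, -0.5337308 ,  0.20488843]), 'orientation': array([-3.11750045e+00, -3.78725549e-01,  1.34701042e-04]), 'wrist_force': array([ 1.03694429,  0.02030562, -0.73529586]), 'wrist_torque': array([ 0.04052213, -0.06148912, -0.02189678]), 'gripper_width': 0.09417980277945215}
top 44.7278029859806 256.7608505774983 192.11836761296954 -0.09536749041784062 [ 0.47815258 -0.02920012  1.32253215] [[-0.022 -1.     0.021]
 [-0.998  0.02  -0.066]
 [ 0.066 -0.022 -0.998]]
side 50.5220257268194 258.1790038141995 192.76239343047257 -0.0931292701937204 [0.41566962 0.79632527 0.98044902] [[-0.982 -0.189  0.006]
 [-0.143  0.719 -0.681]
 [ 0.125 -0.669 -0.733]]
```

View pics/top0.png

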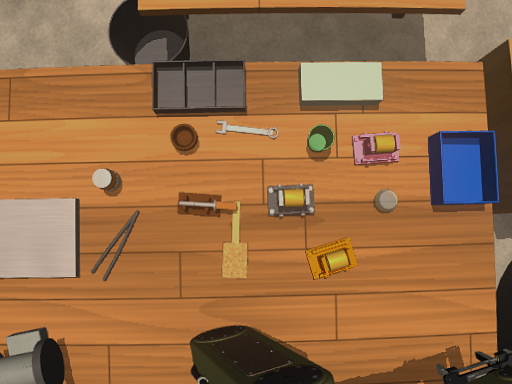

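View pics/side0.png

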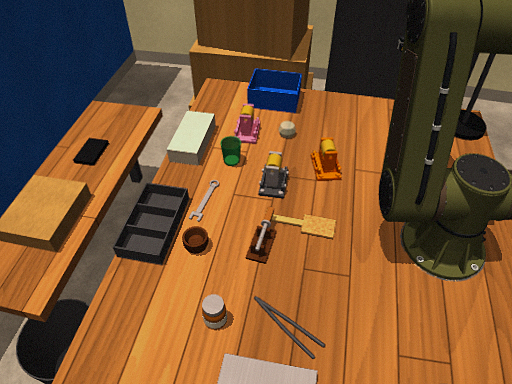

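The top view shows the cradle with the axle at about (200,204), the grey stand at (291,200), and orange and pink decoys. I'll zoom in on the parts that matter.

Run:
```python
from h import *
a=load('top0')['image'][170:240,165:335,::-1]; b=load('side0')['image'][140:270,230:350,::-1]
cv2.imwrite('pics/za.png',cv2.resize(a,None,fx=4.7,fy=4.7,interpolation=cv2.INTER_CUBIC))
cv2.imwrite('pics/zb.png',cv2.resize(b,None,fx=4.5,fy=4.5,interpolation=cv2.INTER_CUBIC))
```

```text
(no output)
```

View pics/za.png

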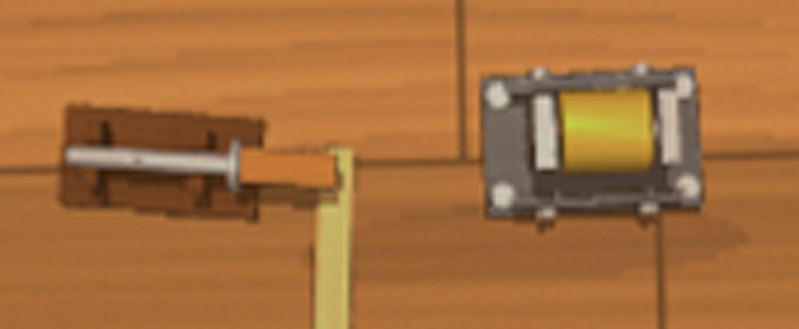

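View pics/zb.png

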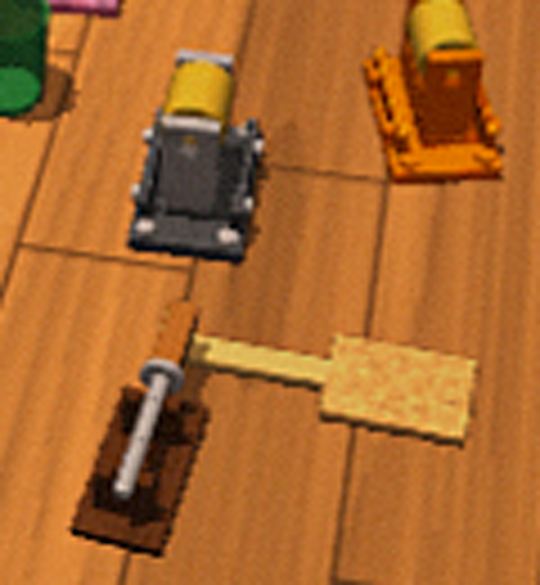

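The axle tip points to image left (+y), and the handle end is near the paddle handle. Zoomed, the rod runs from about (178,203) to (214,207). The handle runs to (236,206) and the grey stand centre is at (291,200). Next I'll measure them metrically.

Run:
```python
from h import *
np.set_printoptions(precision=4,suppress=True)
c=load('top0'); z=4.7
def P(u,v): return (165+(u+.5)/z-.5,170+(v+.5)/z-.5)
def show(n,u,v,zz):
    p=P(u,v); print(n,np.round(p,1),onplane(c,*p,zz),bydepth(c,*p))
show('tip',68,155,.045);show('flange rod side',229,164,.045);show('hand start',241,166,.045);show('hand end',336,170,.045)
show('hand mid top',288,168,.055)
show('padl',342,152,.01);show('padl2',335,215,.01)
for n,q in dict(earL=(545,132),earR=(669,127),roller=(607,130)).items(): show(n,*q,.103)
for q in [(483,77),(695,68),(703,207),(487,216)]: show('base',*q,.012)
for q in [(68,105),(264,120),(257,218),(60,205)]: show('cradle',*q,.01)
# depth map height around ears
d=c['depth']
for v in range(186,216,2):
    print(v,[round(1000*bydepth(c,u,v)[2]) for u in range(266,318,2)])
```

```text
tip [179.1 202.6] [0.5379 0.156  0.045 ] [0.5374 0.1544 0.0557]
flange rod side [213.3 204.5] [0.5308 0.0622 0.045 ] [0.5302 0.0613 0.0575]
hand start [215.9 204.9] [0.5295 0.0552 0.045 ] [0.5292 0.0549 0.051 ]
hand end [236.1 205.8] [0.526 0.    0.045] [0.5271 0.0007 0.0142]
hand mid top [225.9 205.4] [0.5273 0.0275 0.055 ] [0.5273 0.0274 0.057 ]
padl [237.4 201.9] [ 0.538 -0.003  0.01 ] [ 0.5378 -0.0031  0.0141]
padl2 [235.9 215.4] [0.5004 0.0019 0.01  ] [0.5003 0.0018 0.0159]
earL [280.6 197.7] [ 0.5426 -0.1182  0.103 ] [ 0.5423 -0.1178  0.1078]
earR [306.9 196.6] [ 0.5439 -0.1877  0.103 ] [ 0.5438 -0.1874  0.1052]
roller [293.8 197.3] [ 0.543  -0.1529  0.103 ] [ 0.5425 -0.152   0.112 ]
base [267.4 186. ] [ 0.5812 -0.0884  0.012 ] [ 0.5822 -0.089  -0.0017]
base [312.5 184.1] [ 0.5841 -0.2162  0.012 ] [ 0.5846 -0.2171  0.0057]
base [314.2 213.6] [ 0.5004 -0.2186  0.012 ] [ 0.5006 -0.2203  0.0004]
base [268.2 215.6] [ 0.4978 -0.0889  0.012 ] [ 0.498  -0.0892  0.0047]
cradle [179.1 191.9] [0.5695 0.1607 0.01  ] [0.5699 0.1614 0.005 ]
cradle [220.8 195.1] [0.5581 0.0433 0.01  ] [ 0.55
[... 1161 characters left out ...]
110, 109, 107, 111, 80, 110, 107, 15, 15, 3, 2]
204 [1, 16, 22, 18, 13, 14, 86, 112, 111, 97, 107, 105, 111, 110, 106, 105, 109, 106, 101, 76, 110, 110, 14, 19, 2, -2]
206 [-5, 17, 10, 15, 13, 13, 80, 84, 59, 97, 104, 99, 95, 98, 95, 96, 96, 91, 96, 14, 15, 18, 14, 17, 6, 2]
208 [-1, 17, 16, 14, 13, 16, 17, 15, 19, 1323, 13, 14, 17, 12, 18, 13, 12, 8, 17, 16, 10, 18, 20, 19, 1, 2]
210 [3, 13, 19, 23, 10, 17, 14, 14, 15, 18, 15, 15, 17, 16, 19, 16, 15, 16, 39, 43, 39, 36, 21, 20, 3, 2]
212 [5, 11, 22, 24, 36, 40, 42, 36, 40, 35, 40, 40, 38, 38, 42, 39, 40, 39, 42, 36, 40, 41, 21, 19, 2, 1]
214 [3, 10, 21, 26, 37, 40, 42, 29, 32, 16, 17, 14, 16, 12, 17, 18, 16, 10, 31, 32, 14, 14, 15, 5, 0, 3]
```

```bash
cat >> h.py <<'E'
from scipy.spatial.transform import Rotation as Ro
np.set_printoptions(precision=4,suppress=True)
def down(yang): # tool z down, tool y at angle yang (deg) in world xy
    a=np.radians(yang); y=np.array([np.cos(a),np.sin(a),0]); z=np.array([0,0,-1.]); return Ro.from_matrix(np.column_stack([np.cross(y,z),y,z]))
def go(p,R):
    s=get_state(); R0=Ro.from_rotvec(s['orientation'])
    return np.r_[R0.inv().apply(np.array(p)-s['tcp_pos'])/.5,(R0.inv()*R).as_rotvec()/np.pi].round(4)
E
python3 - <<'E'
from h import *
print(go([.528,.028,.13],down(-4.3)), go([.528,.028,.028],down(-4.3)))
c=load('top0'); hsv=cv2.cvtColor(c['image'],cv2.COLOR_RGB2HSV)
m=((hsv[...,1]<60)&(hsv[...,2]>150)).astype(np.uint8); m[:188]=0;m[207:]=0;m[:,:270]=0;m[:,315:]=0
n,l,s,ce=cv2.connectedComponentsWithStats(m)
for i in range(1,n):
    if s[i][4]>15: print(s[i],ce[i],onplane(c,*ce[i],.107))
E
```

```text
[ 1.0387 -0.9009  0.1509 -0.0003 -0.0002 -0.3991] [ 1.0386 -0.9007  0.3549 -0.0003 -0.0002 -0.3991]
[305 188   7  17  65] [307.4    195.1538] [ 0.5475 -0.1884  0.107 ]
[279 190   4  16  60] [280.4833 197.9833] [ 0.5416 -0.1176  0.107 ]
```

>>> {"fn": "jog_arm", "kwargs": {
  "rows": [
    {"tx":0.9,"ty":-0.78,"tz":0.1,"az":-0.36},
    {"tx":0.9,"ty":-0.78,"tz":0.1,"az":-0.36},
    {"tx":0.9,"ty":-0.78,"tz":0.1,"az":-0.36},
    {"tx":0.9,"ty":-0.78,"tz":0.1,"az":-0.36},
    {"tx":0.9,"ty":-0.78,"tz":0.1,"az":-0.36},
    {"tx":0.9,"ty":-0.78,"tz":0.1,"az":-0.36},
    {"tx":0.9,"ty":-0.78,"tz":0.1,"az":-0.36},
    {"tx":0.9,"ty":-0.78,"tz":0.1,"az":-0.36},
    {"tx":0.9,"ty":-0.78,"tz":0.1,"az":-0.36},
    {"tx":0.9,"ty":-0.78,"tz":0.1,"az":-0.36}
  ],
  "hand": 0,
  "force": 45
}}

```text
$.rows[0]: bad value
```

Run:
```python
from h import *
s=get_state();print(s['clock'],s['tcp_pos'],s['joint_pos'])
print(go([.528,.028,.09],down(-4.3)), go([.528,.028,.028],down(-4.3)))
```

```text
0.1 [ 0.1317 -0.5338  0.205 ] [-1.3956  0.3004  1.5215 -0.      1.3207 -0.0666]
[ 1.0387 -0.9008  0.2309 -0.0003 -0.0002 -0.3991] [ 1.0386 -0.9007  0.3549 -0.0003 -0.0002 -0.3991]
```

>>> {"fn": "jog_arm", "kwargs": {
  "rows": [
    {"tx":0.9,"ty":-0.78,"tz":0.1,"ax":0,"ay":0,"az":-0.36},
    {"tx":0.9,"ty":-0.78,"tz":0.1,"ax":0,"ay":0,"az":-0.36},
    {"tx":0.9,"ty":-0.78,"tz":0.1,"ax":0,"ay":0,"az":-0.36},
    {"tx":0.9,"ty":-0.78,"tz":0.1,"ax":0,"ay":0,"az":-0.36},
    {"tx":0.9,"ty":-0.78,"tz":0.1,"ax":0,"ay":0,"az":-0.36},
    {"tx":0.9,"ty":-0.78,"tz":0.1,"ax":0,"ay":0,"az":-0.36},
    {"tx":0.9,"ty":-0.78,"tz":0.1,"ax":0,"ay":0,"az":-0.36},
    {"tx":0.9,"ty":-0.78,"tz":0.1,"ax":0,"ay":0,"az":-0.36},
    {"tx":0.9,"ty":-0.78,"tz":0.1,"ax":0,"ay":0,"az":-0.36},
    {"tx":0.9,"ty":-0.78,"tz":0.1,"ax":0,"ay":0,"az":-0.36}
  ],
  "hand": 0,
  "force": 45
}}

```text
clock: 1.35
tcp_pos: [0.476, -0.0449, 0.1548]
orientation: [-2.427, -1.993, -0.0]
wrist_force: [0.0, -1.3, 1.1]
gripper_width: 0.0942
```

Run:
```python
from h import *
s=get_state();print(s['clock'],s['tcp_pos'],s['joint_pos'])
print(go([.528,.028,.09],down(-4.3)), go([.528,.028,.028],down(-4.3)))
```

```text
1.35 [ 0.476  -0.0449  0.1548] [-0.1712  0.1917  1.7796  0.0011  1.1713  0.0244]
[ 0.163   0.0738  0.1298 -0.0003 -0.0003 -0.0385] [ 0.1629  0.0739  0.2538 -0.0003 -0.0003 -0.0385]
```

>>> {"fn": "jog_arm", "kwargs": {
  "rows": [
    {"tx":0.08,"ty":0.037,"tz":0.0,"ax":0,"ay":0,"az":-0.0385},
    {"tx":0.163,"ty":0.074,"tz":0.03,"ax":0,"ay":0,"az":-0.0385},
    {"tx":0.163,"ty":0.074,"tz":0.06,"ax":0,"ay":0,"az":-0.0385},
    {"tx":0.163,"ty":0.074,"tz":0.1,"ax":0,"ay":0,"az":-0.0385},
    {"tx":0.163,"ty":0.074,"tz":0.14,"ax":0,"ay":0,"az":-0.0385},
    {"tx":0.163,"ty":0.074,"tz":0.18,"ax":0,"ay":0,"az":-0.0385},
    {"tx":0.163,"ty":0.074,"tz":0.22,"ax":0,"ay":0,"az":-0.0385},
    {"tx":0.163,"ty":0.074,"tz":0.254,"ax":0,"ay":0,"az":-0.0385},
    {"tx":0.163,"ty":0.074,"tz":0.254,"ax":0,"ay":0,"az":-0.0385},
    {"tx":0.163,"ty":0.074,"tz":0.254,"ax":0,"ay":0,"az":-0.0385}
  ]
}}

```text
clock: 2.6
tcp_pos: [0.5283, 0.0279, 0.0285]
orientation: [-2.303, -2.136, -0.001]
wrist_force: [-0.2, -0.2, 0.3]
gripper_width: 0.094
```

Run:
```python
from h import *
s=get_state();print(s['clock'],s['tcp_pos'],s['joint_pos'],s['wrist_force'])
print(go([.528,.028,.028],down(-4.3)))
c=snap('side','side1')
b=c['image'][150:280,220:350,::-1]
cv2.imwrite('pics/s1.png',cv2.resize(b,None,fx=4.5,fy=4.5,interpolation=cv2.INTER_CUBIC))
```

```text
2.6 [0.5283 0.0279 0.0285] [-0.0171  0.4725  1.7375  0.0015  0.9317  0.0572] [-0.2397 -0.1889  0.3471]
[ 0.0001 -0.0006  0.001  -0.0001 -0.0004 -0.    ]
```

View pics/s1.png

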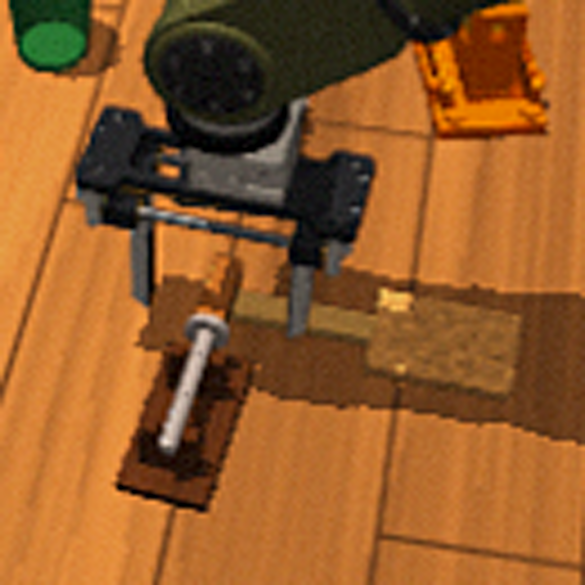

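The handle sits between the fingers and both are clear of the cradle board, so I'll close and then lift.

>>> {"fn": "jog_arm", "kwargs": {
  "rows": [
    {"tx":0,"ty":0,"tz":0,"ax":0,"ay":0,"az":0},
    {"tx":0,"ty":0,"tz":0,"ax":0,"ay":0,"az":0},
    {"tx":0,"ty":0,"tz":0,"ax":0,"ay":0,"az":0},
    {"tx":0,"ty":0,"tz":0,"ax":0,"ay":0,"az":0},
    {"tx":0,"ty":0,"tz":0,"ax":0,"ay":0,"az":0},
    {"tx":0,"ty":0,"tz":0,"ax":0,"ay":0,"az":0},
    {"tx":0,"ty":0,"tz":0,"ax":0,"ay":0,"az":0},
    {"tx":0,"ty":0,"tz":0,"ax":0,"ay":0,"az":0},
    {"tx":0,"ty":0,"tz":0,"ax":0,"ay":0,"az":0},
    {"tx":0,"ty":0,"tz":0,"ax":0,"ay":0,"az":0}
  ],
  "hand": 1,
  "force": 50
}}

```text
clock: 3.9
tcp_pos: [0.5285, 0.0279, 0.0287]
orientation: [-2.303, -2.136, -0.002]
wrist_force: [0.1, -0.4, 0.1]
gripper_width: 0.02
```

Run:
```python
from h import *
s=get_state();print(s['clock'],s['tcp_pos'],s['wrist_force'],s['wrist_torque'],s['gripper_width'],Ro.from_rotvec(s['orientation']).as_matrix())
```

```text
3.9 [0.5285 0.0279 0.0287] [ 0.1449 -0.384   0.1334] [-0.0446 -0.0989 -0.0868] 0.01999910348350041 [[ 0.075   0.9972  0.0004]
 [ 0.9972 -0.075   0.0012]
 [ 0.0012  0.0003 -1.    ]]
```

>>> {"fn": "jog_arm", "kwargs": {
  "rows": [
    {"tx":0,"ty":0,"tz":-0.02,"ax":0,"ay":0,"az":0},
    {"tx":0,"ty":0,"tz":-0.05,"ax":0,"ay":0,"az":0},
    {"tx":0,"ty":0,"tz":-0.1,"ax":0,"ay":0,"az":0},
    {"tx":0,"ty":0,"tz":-0.17,"ax":0,"ay":0,"az":0},
    {"tx":0,"ty":0,"tz":-0.24,"ax":0,"ay":0,"az":0},
    {"tx":0,"ty":0,"tz":-0.3,"ax":0,"ay":0,"az":0},
    {"tx":-0.05,"ty":0,"tz":-0.34,"ax":0,"ay":0,"az":0},
    {"tx":-0.1,"ty":0,"tz":-0.34,"ax":0,"ay":0,"az":0},
    {"tx":-0.15,"ty":0,"tz":-0.34,"ax":0,"ay":0,"az":0},
    {"tx":-0.2,"ty":0,"tz":-0.34,"ax":0,"ay":0,"az":0}
  ],
  "force": 60
}}

```text
clock: 5.15
tcp_pos: [0.5207, -0.0728, 0.1997]
orientation: [2.303, 2.136, 0.002]
wrist_force: [0.5, 0.3, -2.2]
gripper_width: 0.0195
```

Run:
```python
from h import *
s=get_state();print(s['clock'],s['tcp_pos'],s['wrist_force'],s['gripper_width'])
c=load('top0'); hsv=cv2.cvtColor(c['image'],cv2.COLOR_RGB2HSV)
m=(hsv[...,1]<75).astype(np.uint8); m[:180]=0;m[220:]=0;m[:,:262]=0;m[:,320:]=0
m=cv2.morphologyEx(m,cv2.MORPH_CLOSE,np.ones((7,7)))
cv2.imwrite('pics/m.png',cv2.resize(m[175:225,255:325]*255,None,fx=6,fy=6))
# left/right edges -> long edges fit by rows per column
L=[];U=[]
# subpixel-ish: vertical end edges
for v in range(190,212):
    r=np.where(m[v])[0]; L.append(onplane(c,r[0]-.5,v,.012)); U.append(onplane(c,r[-1]+.5,v,.012))
for E in(L,U):
    E=np.array(E); k=np.polyfit(E[:,0],E[:,1],1); print('end edge slope dy/dx deg',np.degrees(np.arctan(k[0])),E.mean(0))
T=[];B=[]
for u in range(270,312):
    r=np.where(m[:,u])[0]; T.append(onplane(c,u,r[0]-.5,.012)); B.append(onplane(c,u,r[-1]+.5,.012))
for E in(T,B):
    E=np.array(E); k=np.polyfit(E[:,1],E[:,0],1); print('long edge dx/dy deg',np.degrees(np.arctan(k[0])),np.median(E,0))
```

```text
5.15 [ 0.5207 -0.0728  0.1997] [ 0.4719  0.28   -2.1764] 0.01948146243064069
end edge slope dy/dx deg 1.7721302986737109 [ 0.5402 -0.0886  0.012 ]
end edge slope dy/dx deg 2.2176147456993682 [ 0.5375 -0.2165  0.012 ]
long edge dx/dy deg -1.6308848941365715 [ 0.5819 -0.1538  0.012 ]
long edge dx/dy deg -1.7821921072009832 [ 0.5012 -0.1517  0.012 ]
```

View pics/m.png

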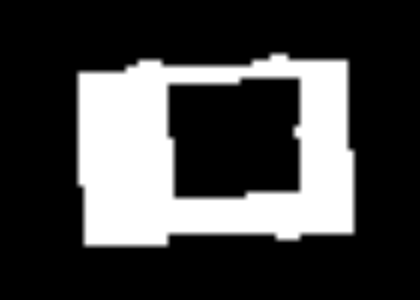

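Run:
```python
from h import *
for z in(.2,.0727): print(go([.5476,-.335,z],down(1.6)))
c=load('top0')
for u,v in [(308.3,197.3),(280.8,198.7)]: print(onplane(c,u,v,.107))
```

```text
[-0.519   0.0931 -0.001   0.0004 -0.0003 -0.0328]
[-0.5192  0.0928  0.2536  0.0004 -0.0003 -0.0328]
[ 0.5419 -0.1907  0.107 ]
[ 0.5397 -0.1184  0.107 ]
```

>>> {"fn": "jog_arm", "kwargs": {
  "rows": [
    {"tx":-0.1,"ty":0.02,"tz":0,"ax":0,"ay":0,"az":-0.01},
    {"tx":-0.2,"ty":0.04,"tz":0,"ax":0,"ay":0,"az":-0.02},
    {"tx":-0.3,"ty":0.06,"tz":0,"ax":0,"ay":0,"az":-0.033},
    {"tx":-0.4,"ty":0.075,"tz":0,"ax":0,"ay":0,"az":-0.033},
    {"tx":-0.48,"ty":0.093,"tz":0,"ax":0,"ay":0,"az":-0.033},
    {"tx":-0.53,"ty":0.093,"tz":0.02,"ax":0,"ay":0,"az":-0.033},
    {"tx":-0.53,"ty":0.093,"tz":0.09,"ax":0,"ay":0,"az":-0.033},
    {"tx":-0.53,"ty":0.093,"tz":0.17,"ax":0,"ay":0,"az":-0.033},
    {"tx":-0.53,"ty":0.093,"tz":0.23,"ax":0,"ay":0,"az":-0.033},
    {"tx":-0.53,"ty":0.093,"tz":0.2536,"ax":0,"ay":0,"az":-0.033}
  ]
}}

```text
clock: 6.4
tcp_pos: [0.5466, -0.3394, 0.0711]
orientation: [-2.187, -2.252, -0.002]
wrist_force: [-0.3, -0.1, -1.9]
gripper_width: 0.0199
```

Run:
```python
from h import *
s=get_state();print(s['clock'],s['tcp_pos'],s['wrist_force'],s['gripper_width'])
a=snap('top','top2')['image'][170:230,260:370,::-1]; b=snap('side','side2')['image'][120:210,220:340,::-1]
cv2.imwrite('pics/a2.png',cv2.resize(a,None,fx=7,fy=7,interpolation=cv2.INTER_CUBIC))
cv2.imwrite('pics/b2.png',cv2.resize(b,None,fx=6.5,fy=6.5,interpolation=cv2.INTER_CUBIC))
```

```text
6.4 [ 0.5466 -0.3394  0.0711] [-0.3355 -0.1486 -1.8885] 0.01988041178589646
```

View pics/a2.png

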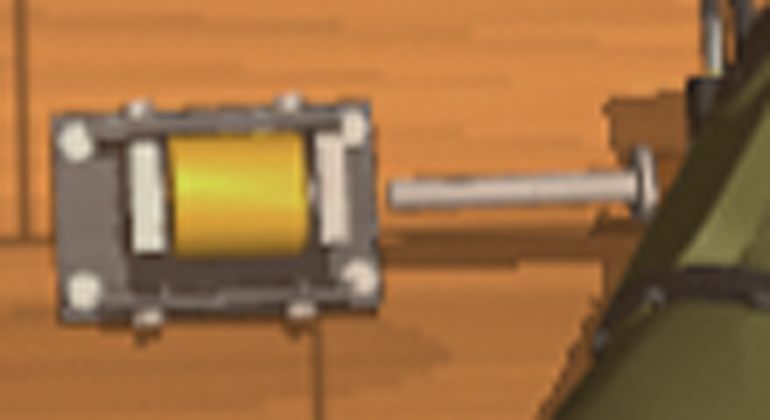

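View pics/b2.png

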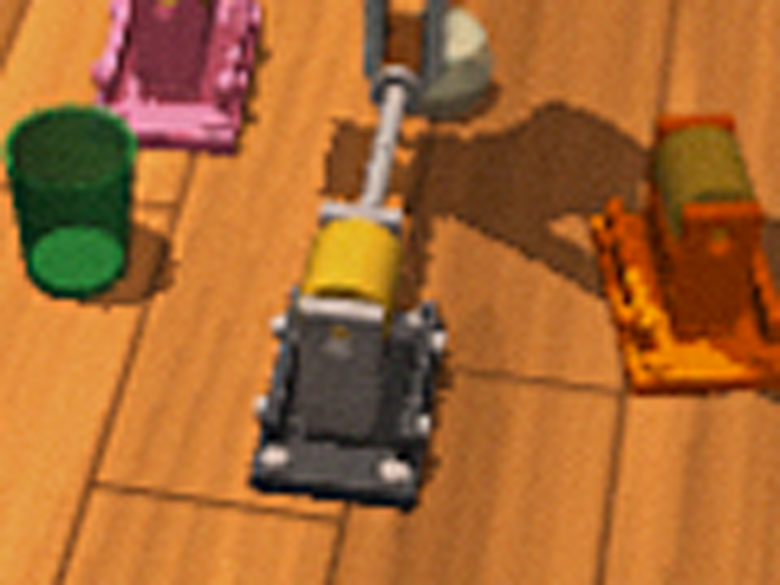

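Run:
```python
from h import *
c=load('top2'); im=c['image'].astype(float); g=im.min(2)  # white parts high min-channel
s=get_state()
def cen(u,v0,v1):
    col=g[v0:v1,u]; bg=np.median(np.r_[col[:2],col[-2:]]); th=(col.max()+bg)/2
    idx=np.where(col>th)[0]; a,b=idx[0],idx[-1]
    lo=a-(col[a]-th)/(col[a]-col[a-1]); hi=b+(col[b]-th)/(col[b]-col[b+1])
    return v0+lo,v0+hi
rod=[]
for u in range(318,350,2):
    a,b=cen(u,188,206); A=onplane(c,u,a,.0874);B=onplane(c,u,b,.0874); rod.append((A+B)/2)
    if u%8==0: print('rod',u,round(a,2),round(b,2),(A+B)/2,A[0]-B[0])
rod=np.array(rod);k=np.polyfit(rod[:,1],rod[:,0],1);print('rod slope deg',np.degrees(np.arctan(k[0])),'x at -.1925',np.polyval(k,-.1925),'at -.1525',np.polyval(k,-.1525))
for us in(range(305,311),range(279,284)):
    for u in us:
        a,b=cen(u,184,211); A=onplane(c,u,a,.107);B=onplane(c,u,b,.107); print('ear',u,round(a,2),round(b,2),(A+B)/2,A[0]-B[0])
d=c['depth']
for nm,us,vs in(('R',range(306,310),range(191,204)),('L',range(280,283),range(192,205)),('rod',range(320,348),range(196,198)),):
    h=[bydepth(c,u,v)[2] for u in us for v in vs]; print(nm,np.median(h),len(h),np.std(h))
```

```text
rod 320 195.24 198.69 [ 0.5431 -0.2246  0.0874] 0.009194175453989817
rod 328 195.04 198.38 [ 0.5434 -0.2461  0.0874] 0.008923677050872048
rod 336 194.5 198.17 [ 0.5439 -0.2676  0.0874] 0.009803836515544062
rod 344 194.38 197.86 [ 0.544  -0.2892  0.0874] 0.009321795773231
rod slope deg -0.9523978816195061 x at -.1925 0.5425465620600975 at -.1525 0.5418816016616778
ear 305 188.67 197.65 [ 0.5529 -0.1823  0.107 ] 0.023549181525135965
ear 306 188.69 204.18 [ 0.5443 -0.1847  0.107 ] 0.04059586538470117
ear 307 188.7 204.01 [ 0.5444 -0.1873  0.107 ] 0.040149103719733126
ear 308 188.87 203.74 [ 0.5445 -0.1899  0.107 ] 0.03897400999349132
ear 309 185.7 209.22 [ 0.5415 -0.1925  0.107 ] 0.06166736054760402
ear 310 185.69 209.22 [ 0.5414 -0.1951  0.107 ] 0.061665658257676226
ear 279 184.17 205.09 [ 0.5505 -0.114   0.107 ] 0.05476363537315532
ear 280 184.66 205.17 [ 0.5497 -0.1166  0.107 ] 0.053695061945723155
ear 281 189.97 205.21 [ 0.5426 -0.119   0.107 ] 0.039846056283842524
ear 282 190.89 205.24 [ 0.5413 -0.1216  0.107 ] 0.03752833378428255
ear 283 186.8 205.24 [ 0.5466 -0.1244  0.107 ] 0.048259803890283726
R 0.10632264595339058 52 0.03625885899976257
L 0.10636190464928706 39 0.018401949569576394
rod 0.09424617119079137 56 0.16269826271531213
```

Ears are 40 mm wide as they should be. The hole line is x≈0.5445 at the near ear, while the rod is at 0.5425. Heights agree within about 1 mm, so I'll shift +2 mm in x and +0.5 mm in z and close in.

>>> {"fn": "jog_arm", "kwargs": {
  "rows": [
    {"tx":0,"ty":0.004,"tz":-0.001,"ax":0,"ay":0,"az":0},
    {"tx":0.004,"ty":0.004,"tz":-0.001,"ax":0,"ay":0,"az":0},
    {"tx":0.008,"ty":0.004,"tz":-0.001,"ax":0,"ay":0,"az":0},
    {"tx":0.012,"ty":0.004,"tz":-0.001,"ax":0,"ay":0,"az":0},
    {"tx":0.016,"ty":0.004,"tz":-0.001,"ax":0,"ay":0,"az":0},
    {"tx":0.02,"ty":0.004,"tz":-0.001,"ax":0,"ay":0,"az":0},
    {"tx":0.022,"ty":0.004,"tz":-0.001,"ax":0,"ay":0,"az":0},
    {"tx":0.024,"ty":0.004,"tz":-0.001,"ax":0,"ay":0,"az":0},
    {"tx":0.024,"ty":0.004,"tz":-0.001,"ax":0,"ay":0,"az":0},
    {"tx":0.024,"ty":0.004,"tz":-0.001,"ax":0,"ay":0,"az":0}
  ]
}}

```text
clock: 7.75
tcp_pos: [0.5487, -0.3278, 0.0727]
orientation: [-2.188, -2.253, -0.002]
wrist_force: [0.1, -0.3, -1.8]
gripper_width: 0.0196
```

Run:
```python
from h import *
s=get_state();print(s['clock'],s['tcp_pos'],s['wrist_force'],s['wrist_torque'],Ro.from_rotvec(s['orientation']).as_matrix())
a=snap('top','top3')['image'][175:220,290:350,::-1]; b=snap('side','side3')['image'][135:190,255:305,::-1]
cv2.imwrite('pics/a3.png',cv2.resize(a,None,fx=12,fy=12,interpolation=cv2.INTER_CUBIC))
cv2.imwrite('pics/b3.png',cv2.resize(b,None,fx=10,fy=10,interpolation=cv2.INTER_CUBIC))
```

```text
7.75 [ 0.5487 -0.3278  0.0727] [ 0.084  -0.2544 -1.7924] [-0.123  -0.096  -0.0198] [[-0.029   0.9996  0.0001]
 [ 0.9996  0.029   0.0018]
 [ 0.0018  0.0002 -1.    ]]
```

View pics/a3.png

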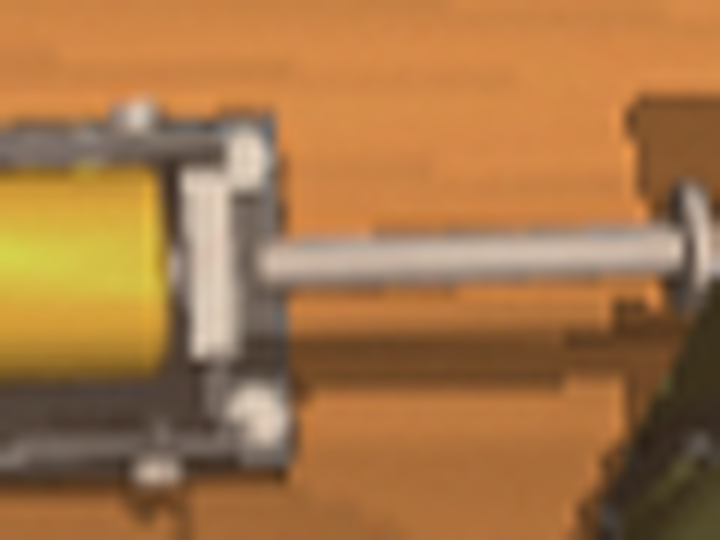

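View pics/b3.png

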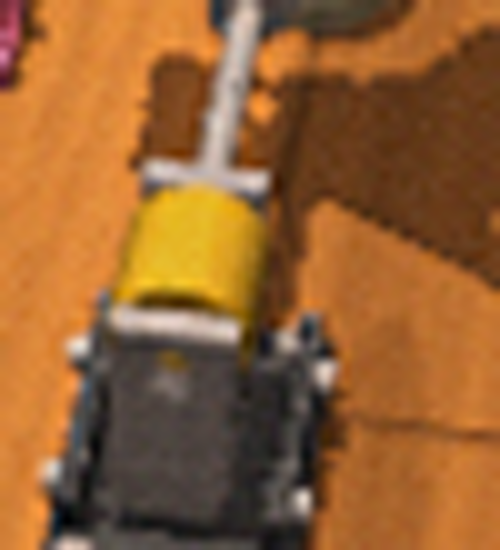

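Run:
```python
from h import *
c=load('side0'); 
def ony(c,u,v,y):
    s=ray(c,u,v); R=np.array(c['R']);o=-R.T@c['t']; d=R.T@np.array([s[0],s[1],1]); return o+d*(y-o[1])/d[1]
for tag in('side0','side3'):
    c=load(tag); sc=c['image'][160:184,260:290,::-1]; cv2.imwrite(f'pics/h_{tag}.png',cv2.resize(sc,None,fx=20,fy=20,interpolation=cv2.INTER_NEAREST))
c=load('side3')
for u,v in [(272,172),(272,170),(272,175)]: print(ony(c,u,v,-.1125))
print('predicted hole L px for z .085 .087 .089 .091',[proj(c,[.5425,-.1125,z]).round(1) for z in(.085,.087,.089,.091)])
print('ear L top corners', proj(c,[.5225,-.1125,.107]),proj(c,[.5625,-.1125,.107]))
```

```text
[ 0.5418 -0.1125  0.0903]
[ 0.5421 -0.1125  0.099 ]
[ 0.5414 -0.1125  0.0772]
predicted hole L px for z .085 .087 .089 .091 [array([271.7, 173.2]), array([271.8, 172.7]), array([271.8, 172.3]), array([271.8, 171.8])]
ear L top corners [278.3105 168.9875] [265.6193 167.2468]
```

View pics/h_side3.png

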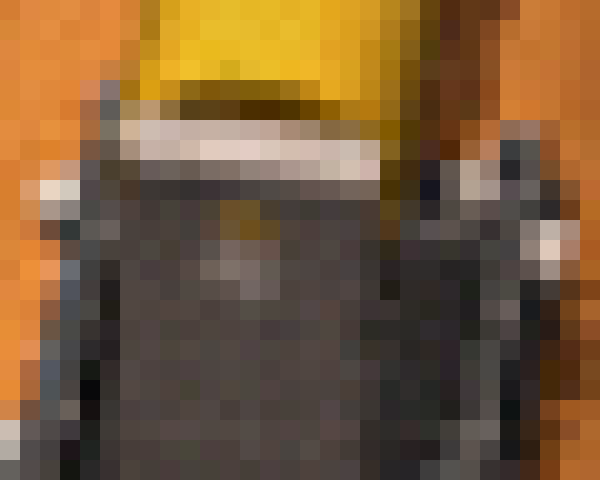

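Rod and hole line up in both views: the hole is near pixel (272,172), giving z≈0.089, and the rod is at 0.089. I'll advance slowly and feel for contact.

>>> {"fn": "jog_arm", "kwargs": {
  "rows": [
    {"tx":0.004,"ty":0,"tz":0,"ax":0,"ay":0,"az":0},
    {"tx":0.008,"ty":0,"tz":0,"ax":0,"ay":0,"az":0},
    {"tx":0.01,"ty":0,"tz":0,"ax":0,"ay":0,"az":0},
    {"tx":0.0115,"ty":0,"tz":0,"ax":0,"ay":0,"az":0},
    {"tx":0.013,"ty":0,"tz":0,"ax":0,"ay":0,"az":0},
    {"tx":0.0145,"ty":0,"tz":0,"ax":0,"ay":0,"az":0},
    {"tx":0.016,"ty":0,"tz":0,"ax":0,"ay":0,"az":0},
    {"tx":0.0175,"ty":0,"tz":0,"ax":0,"ay":0,"az":0},
    {"tx":0.019,"ty":0,"tz":0,"ax":0,"ay":0,"az":0},
    {"tx":0.019,"ty":0,"tz":0,"ax":0,"ay":0,"az":0}
  ]
}}

```text
clock: 9.1
tcp_pos: [0.5484, -0.3183, 0.0727]
orientation: [-2.188, -2.253, -0.002]
wrist_force: [0.6, -0.3, -1.8]
gripper_width: 0.0193
```

Run:
```python
from h import *
s=get_state();print(s['clock'],s['tcp_pos'],s['wrist_force'],s['wrist_torque'])
```

```text
9.1 [ 0.5484 -0.3183  0.0727] [ 0.6328 -0.2717 -1.7936] [-0.122  -0.0954  0.0006]
```

>>> {"fn": "jog_arm", "kwargs": {
  "rows": [
    {"tx":0.0015,"ty":0,"tz":0,"ax":0,"ay":0,"az":0},
    {"tx":0.003,"ty":0,"tz":0,"ax":0,"ay":0,"az":0},
    {"tx":0.0045,"ty":0,"tz":0,"ax":0,"ay":0,"az":0},
    {"tx":0.006,"ty":0,"tz":0,"ax":0,"ay":0,"az":0},
    {"tx":0.0075,"ty":0,"tz":0,"ax":0,"ay":0,"az":0},
    {"tx":0.009,"ty":0,"tz":0,"ax":0,"ay":0,"az":0},
    {"tx":0.0105,"ty":0,"tz":0,"ax":0,"ay":0,"az":0},
    {"tx":0.012,"ty":0,"tz":0,"ax":0,"ay":0,"az":0},
    {"tx":0.0135,"ty":0,"tz":0,"ax":0,"ay":0,"az":0},
    {"tx":0.0135,"ty":0,"tz":0,"ax":0,"ay":0,"az":0}
  ]
}}

```text
clock: 10.35
tcp_pos: [0.5482, -0.3115, 0.0727]
orientation: [-2.188, -2.253, -0.002]
wrist_force: [-0.7, -0.1, -0.6]
gripper_width: 0.0193
```

Run:
```python
from h import *
s=get_state();print(s['clock'],s['tcp_pos'],s['wrist_force'],s['wrist_torque'])
a=snap('top','top4')['image'][175:220,290:350,::-1]
cv2.imwrite('pics/a4.png',cv2.resize(a,None,fx=12,fy=12,interpolation=cv2.INTER_CUBIC))
```

```text
10.35 [ 0.5482 -0.3115  0.0727] [-0.651  -0.1048 -0.5857] [-0.0815 -0.0546 -0.0389]
```

View pics/a4.png

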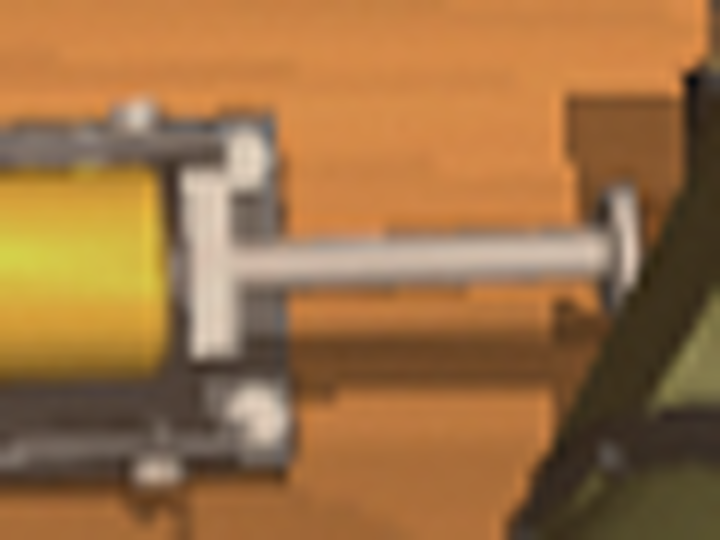

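The tip is inside the ear. Fz rose by about 1.2 N, so the rod rides slightly low; I'll raise it about 0.6 mm and go on.

>>> {"fn": "jog_arm", "kwargs": {
  "rows": [
    {"tx":0,"ty":0,"tz":-0.0012,"ax":0,"ay":0,"az":0},
    {"tx":0.002,"ty":0,"tz":-0.0012,"ax":0,"ay":0,"az":0},
    {"tx":0.004,"ty":0,"tz":-0.0012,"ax":0,"ay":0,"az":0},
    {"tx":0.006,"ty":0,"tz":-0.0012,"ax":0,"ay":0,"az":0},
    {"tx":0.008,"ty":0,"tz":-0.0012,"ax":0,"ay":0,"az":0},
    {"tx":0.01,"ty":0,"tz":-0.0012,"ax":0,"ay":0,"az":0},
    {"tx":0.012,"ty":0,"tz":-0.0012,"ax":0,"ay":0,"az":0},
    {"tx":0.014,"ty":0,"tz":-0.0012,"ax":0,"ay":0,"az":0},
    {"tx":0.016,"ty":0,"tz":-0.0012,"ax":0,"ay":0,"az":0},
    {"tx":0.016,"ty":0,"tz":-0.0012,"ax":0,"ay":0,"az":0}
  ]
}}

```text
clock: 11.65
tcp_pos: [0.548, -0.3034, 0.0733]
orientation: [-2.188, -2.253, -0.002]
wrist_force: [-0.1, -0.7, -0.5]
gripper_width: 0.0196
```

Run:
```python
from h import *
s=get_state();print(s['clock'],s['tcp_pos'],s['wrist_force'],s['wrist_torque'])
```

```text
11.65 [ 0.548  -0.3034  0.0733] [-0.145  -0.6888 -0.4867] [-0.2117 -0.236  -0.0667]
```

>>> {"fn": "jog_arm", "kwargs": {
  "rows": [
    {"tx":0,"ty":0,"tz":-0.001,"ax":0,"ay":0,"az":0},
    {"tx":0.002,"ty":0,"tz":-0.001,"ax":0,"ay":0,"az":0},
    {"tx":0.004,"ty":0,"tz":-0.001,"ax":0,"ay":0,"az":0},
    {"tx":0.006,"ty":0,"tz":-0.001,"ax":0,"ay":0,"az":0},
    {"tx":0.008,"ty":0,"tz":-0.001,"ax":0,"ay":0,"az":0},
    {"tx":0.01,"ty":0,"tz":-0.001,"ax":0,"ay":0,"az":0},
    {"tx":0.012,"ty":0,"tz":-0.001,"ax":0,"ay":0,"az":0},
    {"tx":0.014,"ty":0,"tz":-0.001,"ax":0,"ay":0,"az":0},
    {"tx":0.016,"ty":0,"tz":-0.001,"ax":0,"ay":0,"az":0},
    {"tx":0.016,"ty":0,"tz":-0.001,"ax":0,"ay":0,"az":0}
  ]
}}

```text
clock: 12.9
tcp_pos: [0.5478, -0.2953, 0.0738]
orientation: [-2.188, -2.253, -0.002]
wrist_force: [1.6, -1.3, -5.0]
gripper_width: 0.0197
```

Run:
```python
from h import *
s=get_state();print(s['clock'],s['tcp_pos'],s['wrist_force'],s['wrist_torque'])
```

```text
12.9 [ 0.5478 -0.2953  0.0738] [ 1.5773 -1.2795 -4.9906] [-0.6405 -0.2515 -0.0674]
```

>>> {"fn": "jog_arm", "kwargs": {
  "rows": [
    {"tx":0,"ty":0.0006,"tz":0.001,"ax":0,"ay":0,"az":0},
    {"tx":0,"ty":0.0006,"tz":0.001,"ax":0,"ay":0,"az":0},
    {"tx":0.001,"ty":0.0006,"tz":0.001,"ax":0,"ay":0,"az":0},
    {"tx":0.002,"ty":0.0006,"tz":0.001,"ax":0,"ay":0,"az":0},
    {"tx":0.003,"ty":0.0006,"tz":0.001,"ax":0,"ay":0,"az":0},
    {"tx":0.004,"ty":0.0006,"tz":0.001,"ax":0,"ay":0,"az":0},
    {"tx":0.005,"ty":0.0006,"tz":0.001,"ax":0,"ay":0,"az":0},
    {"tx":0.006,"ty":0.0006,"tz":0.001,"ax":0,"ay":0,"az":0},
    {"tx":0.007,"ty":0.0006,"tz":0.001,"ax":0,"ay":0,"az":0},
    {"tx":0.008,"ty":0.0006,"tz":0.001,"ax":0,"ay":0,"az":0}
  ]
}}

```text
clock: 14.15
tcp_pos: [0.5479, -0.2913, 0.0733]
orientation: [-2.188, -2.253, -0.002]
wrist_force: [-0.0, -2.6, -2.5]
gripper_width: 0.0194
```

Run:
```python
from h import *
s=get_state();print(s['clock'],s['tcp_pos'],s['wrist_force'],s['wrist_torque'])
b=snap('side','side5')['image'][125:185,250:310,::-1]
a=snap('top','top5')['image'][175:220,290:350,::-1]
cv2.imwrite('pics/a5.png',cv2.resize(a,None,fx=12,fy=12,interpolation=cv2.INTER_CUBIC))
cv2.imwrite('pics/b5.png',cv2.resize(b,None,fx=10,fy=10,interpolation=cv2.INTER_CUBIC))
```

```text
14.15 [ 0.5479 -0.2913  0.0733] [-0.0394 -2.6188 -2.5389] [-0.3282 -0.1161 -0.0495]
```

View pics/a5.png

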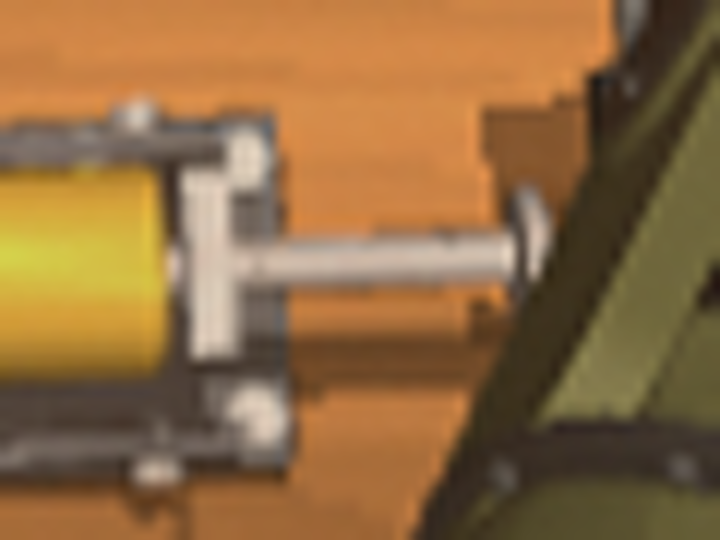

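View pics/b5.png

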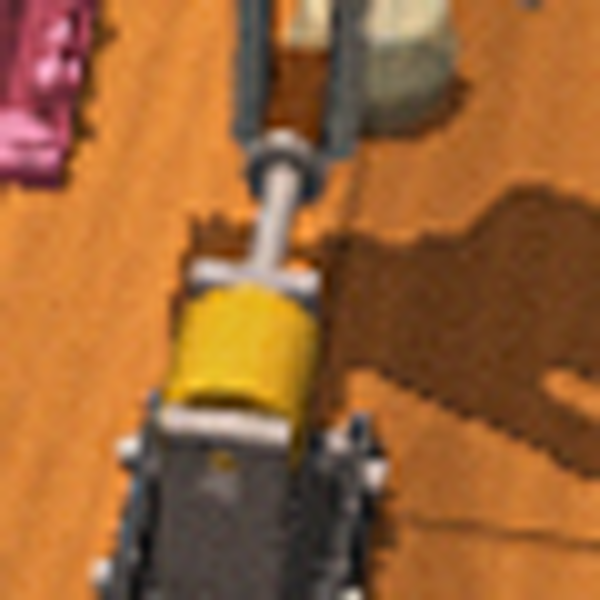

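>>> {"fn": "jog_arm", "kwargs": {
  "rows": [
    {"tx":0.002,"ty":0,"tz":0,"ax":0,"ay":0,"az":0},
    {"tx":0.004,"ty":0,"tz":0,"ax":0,"ay":0,"az":0},
    {"tx":0.006,"ty":0,"tz":0,"ax":0,"ay":0,"az":0},
    {"tx":0.008,"ty":0,"tz":0,"ax":0,"ay":0,"az":0},
    {"tx":0.01,"ty":0,"tz":0,"ax":0,"ay":0,"az":0},
    {"tx":0.012,"ty":0,"tz":0,"ax":0,"ay":0,"az":0},
    {"tx":0.014,"ty":0,"tz":0,"ax":0,"ay":0,"az":0},
    {"tx":0.016,"ty":0,"tz":0,"ax":0,"ay":0,"az":0},
    {"tx":0.016,"ty":0,"tz":0,"ax":0,"ay":0,"az":0},
    {"tx":0.016,"ty":0,"tz":0,"ax":0,"ay":0,"az":0}
  ]
}}

```text
clock: 15.5
tcp_pos: [0.5477, -0.2831, 0.0733]
orientation: [-2.188, -2.253, -0.003]
wrist_force: [-0.2, -0.2, -2.9]
gripper_width: 0.0196
```

Run:
```python
from h import *
s=get_state();print(s['clock'],s['tcp_pos'],s['wrist_force'],s['wrist_torque'])
```

```text
15.5 [ 0.5477 -0.2831  0.0733] [-0.1887 -0.1936 -2.9424] [-0.2412 -0.1496 -0.0201]
```

>>> {"fn": "jog_arm", "kwargs": {
  "rows": [
    {"tx":0.004,"ty":0,"tz":0.0004,"ax":0,"ay":0,"az":0},
    {"tx":0.008,"ty":0,"tz":0.0004,"ax":0,"ay":0,"az":0},
    {"tx":0.012,"ty":0,"tz":0.0004,"ax":0,"ay":0,"az":0},
    {"tx":0.016,"ty":0,"tz":0.0004,"ax":0,"ay":0,"az":0},
    {"tx":0.02,"ty":0,"tz":0.0004,"ax":0,"ay":0,"az":0},
    {"tx":0.024,"ty":0,"tz":0.0004,"ax":0,"ay":0,"az":0},
    {"tx":0.028,"ty":0,"tz":0.0004,"ax":0,"ay":0,"az":0},
    {"tx":0.032,"ty":0,"tz":0.0004,"ax":0,"ay":0,"az":0},
    {"tx":0.036,"ty":0,"tz":0.0004,"ax":0,"ay":0,"az":0},
    {"tx":0.036,"ty":0,"tz":0.0004,"ax":0,"ay":0,"az":0}
  ]
}}

```text
clock: 16.75
tcp_pos: [0.5472, -0.2649, 0.0731]
orientation: [-2.187, -2.253, -0.003]
wrist_force: [1.1, 0.6, -3.1]
gripper_width: 0.0199
```

Run:
```python
from h import *
s=get_state();print(s['clock'],s['tcp_pos'],s['wrist_force'],s['wrist_torque'])
```

```text
16.75 [ 0.5472 -0.2649  0.0731] [ 1.1087  0.6391 -3.0655] [-0.0943 -0.2505 -0.0802]
```

>>> {"fn": "jog_arm", "kwargs": {
  "rows": [
    {"tx":0.002,"ty":0.0004,"tz":0.0002,"ax":0,"ay":0,"az":0},
    {"tx":0.005,"ty":0.0004,"tz":0.0002,"ax":0,"ay":0,"az":0},
    {"tx":0.008,"ty":0.0004,"tz":0.0002,"ax":0,"ay":0,"az":0},
    {"tx":0.011,"ty":0.0004,"tz":0.0002,"ax":0,"ay":0,"az":0},
    {"tx":0.014,"ty":0.0004,"tz":0.0002,"ax":0,"ay":0,"az":0},
    {"tx":0.017,"ty":0.0004,"tz":0.0002,"ax":0,"ay":0,"az":0},
    {"tx":0.019,"ty":0.0004,"tz":0.0002,"ax":0,"ay":0,"az":0},
    {"tx":0.021,"ty":0.0004,"tz":0.0002,"ax":0,"ay":0,"az":0},
    {"tx":0.023,"ty":0.0004,"tz":0.0002,"ax":0,"ay":0,"az":0},
    {"tx":0.024,"ty":0.0004,"tz":0.0002,"ax":0,"ay":0,"az":0}
  ]
}}

```text
clock: 18.0
tcp_pos: [0.547, -0.2528, 0.073]
orientation: [-2.187, -2.253, -0.003]
wrist_force: [1.3, -1.5, -2.0]
gripper_width: 0.0191
```

Run:
```python
from h import *
s=get_state();print(s['clock'],s['tcp_pos'],s['wrist_force'],s['wrist_torque'])
```

```text
18.0 [ 0.547  -0.2528  0.073 ] [ 1.2982 -1.5098 -2.0072] [-0.3193 -0.2206 -0.0595]
```

Forces are small, so I'll take the far ear's entry slowly.

>>> {"fn": "jog_arm", "kwargs": {
  "rows": [
    {"tx":0.001,"ty":0.0004,"tz":0,"ax":0,"ay":0,"az":0},
    {"tx":0.002,"ty":0.0004,"tz":0,"ax":0,"ay":0,"az":0},
    {"tx":0.0035,"ty":0.0004,"tz":0,"ax":0,"ay":0,"az":0},
    {"tx":0.005,"ty":0.0004,"tz":0,"ax":0,"ay":0,"az":0},
    {"tx":0.0065,"ty":0.0004,"tz":0,"ax":0,"ay":0,"az":0},
    {"tx":0.008,"ty":0.0004,"tz":0,"ax":0,"ay":0,"az":0},
    {"tx":0.0095,"ty":0.0004,"tz":0,"ax":0,"ay":0,"az":0},
    {"tx":0.011,"ty":0.0004,"tz":0,"ax":0,"ay":0,"az":0},
    {"tx":0.012,"ty":0.0004,"tz":0,"ax":0,"ay":0,"az":0},
    {"tx":0.012,"ty":0.0004,"tz":0,"ax":0,"ay":0,"az":0}
  ]
}}

```text
clock: 19.25
tcp_pos: [0.547, -0.2468, 0.073]
orientation: [-2.187, -2.253, -0.003]
wrist_force: [0.9, -0.4, -2.6]
gripper_width: 0.0193
```

Run:
```python
from h import *
s=get_state();print(s['clock'],s['tcp_pos'],s['wrist_force'],s['wrist_torque'])
a=snap('top','top6')['image'][175:220,270:330,::-1]
cv2.imwrite('pics/a6.png',cv2.resize(a,None,fx=12,fy=12,interpolation=cv2.INTER_CUBIC))
```

```text
19.25 [ 0.547  -0.2468  0.073 ] [ 0.8825 -0.4493 -2.5719] [-0.1715 -0.1645 -0.0291]
```

View pics/a6.png

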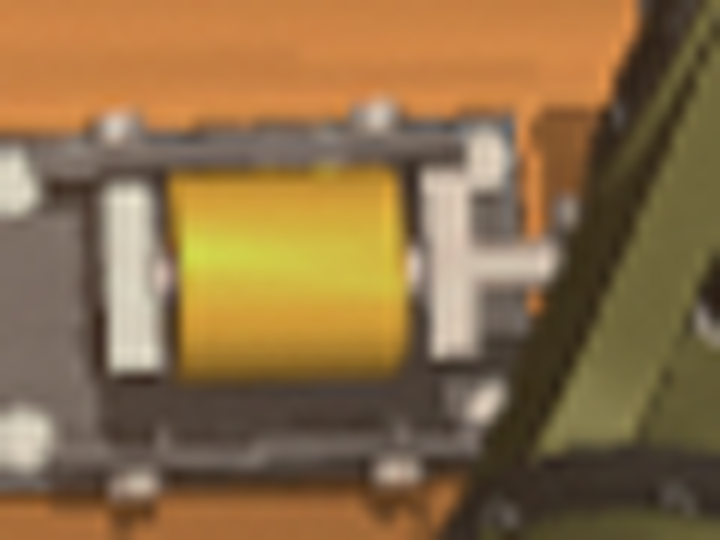

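The rod shows in the far gap and about 18 mm is left outside. Tip entry into the far ear looks free.

>>> {"fn": "jog_arm", "kwargs": {
  "rows": [
    {"tx":0.003,"ty":0,"tz":0,"ax":0,"ay":0,"az":0},
    {"tx":0.006,"ty":0,"tz":0,"ax":0,"ay":0,"az":0},
    {"tx":0.009,"ty":0,"tz":0,"ax":0,"ay":0,"az":0},
    {"tx":0.012,"ty":0,"tz":0,"ax":0,"ay":0,"az":0},
    {"tx":0.015,"ty":0,"tz":0,"ax":0,"ay":0,"az":0},
    {"tx":0.018,"ty":0,"tz":0,"ax":0,"ay":0,"az":0},
    {"tx":0.021,"ty":0,"tz":0,"ax":0,"ay":0,"az":0},
    {"tx":0.024,"ty":0,"tz":0,"ax":0,"ay":0,"az":0},
    {"tx":0.026,"ty":0,"tz":0,"ax":0,"ay":0,"az":0},
    {"tx":0.026,"ty":0,"tz":0,"ax":0,"ay":0,"az":0}
  ]
}}

```text
clock: 20.55
tcp_pos: [0.5467, -0.2337, 0.073]
orientation: [-2.187, -2.252, -0.003]
wrist_force: [0.9, -0.2, -2.9]
gripper_width: 0.0195
```

Run:
```python
from h import *
s=get_state();print(s['clock'],s['tcp_pos'],s['wrist_force'],s['wrist_torque'])
```

```text
20.55 [ 0.5467 -0.2337  0.073 ] [ 0.9226 -0.1714 -2.8589] [-0.1917 -0.2237 -0.0512]
```

Remaining distance is about 5–6 mm. I'll take 5 mm, then creep.

>>> {"fn": "jog_arm", "kwargs": {
  "rows": [
    {"tx":0.0015,"ty":0,"tz":0,"ax":0,"ay":0,"az":0},
    {"tx":0.003,"ty":0,"tz":0,"ax":0,"ay":0,"az":0},
    {"tx":0.0045,"ty":0,"tz":0,"ax":0,"ay":0,"az":0},
    {"tx":0.006,"ty":0,"tz":0,"ax":0,"ay":0,"az":0},
    {"tx":0.007,"ty":0,"tz":0,"ax":0,"ay":0,"az":0},
    {"tx":0.008,"ty":0,"tz":0,"ax":0,"ay":0,"az":0},
    {"tx":0.009,"ty":0,"tz":0,"ax":0,"ay":0,"az":0},
    {"tx":0.01,"ty":0,"tz":0,"ax":0,"ay":0,"az":0},
    {"tx":0.01,"ty":0,"tz":0,"ax":0,"ay":0,"az":0},
    {"tx":0.01,"ty":0,"tz":0,"ax":0,"ay":0,"az":0}
  ]
}}

```text
clock: 21.8
tcp_pos: [0.5465, -0.2286, 0.073]
orientation: [-2.187, -2.252, -0.003]
wrist_force: [0.6, -0.9, -2.8]
gripper_width: 0.0198
```

Run:
```python
from h import *
s=get_state();print(s['clock'],s['tcp_pos'],s['wrist_force'],s['wrist_torque'])
```

```text
21.8 [ 0.5465 -0.2286  0.073 ] [ 0.5565 -0.8528 -2.7888] [-0.4046 -0.346  -0.0097]
```

>>> {"fn": "jog_arm", "kwargs": {
  "rows": [
    {"tx":0.0003,"ty":0,"tz":0,"ax":0,"ay":0,"az":0},
    {"tx":0.0006,"ty":0,"tz":0,"ax":0,"ay":0,"az":0},
    {"tx":0.0009,"ty":0,"tz":0,"ax":0,"ay":0,"az":0},
    {"tx":0.0012,"ty":0,"tz":0,"ax":0,"ay":0,"az":0},
    {"tx":0.0015,"ty":0,"tz":0,"ax":0,"ay":0,"az":0},
    {"tx":0.0018,"ty":0,"tz":0,"ax":0,"ay":0,"az":0},
    {"tx":0.0021,"ty":0,"tz":0,"ax":0,"ay":0,"az":0},
    {"tx":0.0024,"ty":0,"tz":0,"ax":0,"ay":0,"az":0},
    {"tx":0.0024,"ty":0,"tz":0,"ax":0,"ay":0,"az":0},
    {"tx":0.0024,"ty":0,"tz":0,"ax":0,"ay":0,"az":0}
  ],
  "force": 30
}}

```text
clock: 23.05
tcp_pos: [0.5465, -0.2274, 0.073]
orientation: [-2.187, -2.252, -0.003]
wrist_force: [1.3, -2.1, -3.4]
gripper_width: 0.0197
```

Run:
```python
from h import *
s=get_state();print(s['clock'],s['tcp_pos'],s['wrist_force'],s['wrist_torque'])
b=snap('side','side7')['image'][125:185,250:310,::-1]
a=snap('top','top7')['image'][175:220,270:330,::-1]
cv2.imwrite('pics/a7.png',cv2.resize(a,None,fx=12,fy=12,interpolation=cv2.INTER_CUBIC))
cv2.imwrite('pics/b7.png',cv2.resize(b,None,fx=10,fy=10,interpolation=cv2.INTER_CUBIC))
```

```text
23.05 [ 0.5465 -0.2274  0.073 ] [ 1.2975 -2.1425 -3.3997] [-0.47   -0.3391 -0.0138]
```

View pics/a7.png

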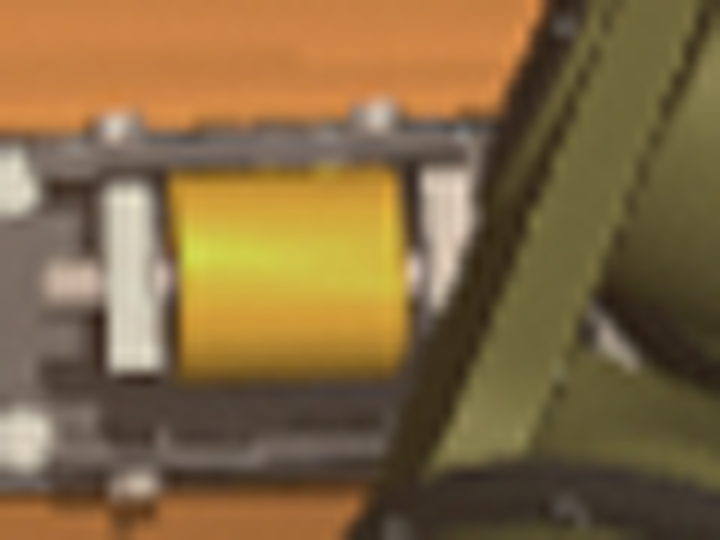

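View pics/b7.png

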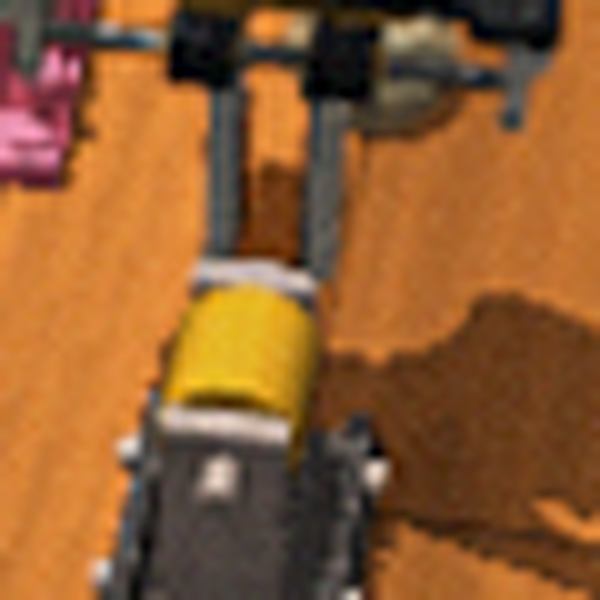

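The tip now protrudes about 13.5 mm past the far ear (14.5 mm expected when home). I'll keep creeping.

>>> {"fn": "jog_arm", "kwargs": {
  "rows": [
    {"tx":0.0003,"ty":0,"tz":0,"ax":0,"ay":0,"az":0},
    {"tx":0.0006,"ty":0,"tz":0,"ax":0,"ay":0,"az":0},
    {"tx":0.0009,"ty":0,"tz":0,"ax":0,"ay":0,"az":0},
    {"tx":0.0012,"ty":0,"tz":0,"ax":0,"ay":0,"az":0},
    {"tx":0.0015,"ty":0,"tz":0,"ax":0,"ay":0,"az":0},
    {"tx":0.0018,"ty":0,"tz":0,"ax":0,"ay":0,"az":0},
    {"tx":0.0021,"ty":0,"tz":0,"ax":0,"ay":0,"az":0},
    {"tx":0.0024,"ty":0,"tz":0,"ax":0,"ay":0,"az":0},
    {"tx":0.0024,"ty":0,"tz":0,"ax":0,"ay":0,"az":0},
    {"tx":0.0024,"ty":0,"tz":0,"ax":0,"ay":0,"az":0}
  ]
}}

```text
clock: 24.4
tcp_pos: [0.5464, -0.2264, 0.0731]
orientation: [-2.187, -2.253, -0.003]
wrist_force: [0.1, -4.2, -4.1]
gripper_width: 0.0195
```

Run:
```python
from h import *
s=get_state();print(s['clock'],s['tcp_pos'],s['wrist_force'],s['wrist_torque'])
```

```text
24.4 [ 0.5464 -0.2264  0.0731] [ 0.0941 -4.2128 -4.0609] [-0.923  -0.3729 -0.0529]
```

>>> {"fn": "jog_arm", "kwargs": {
  "rows": [
    {"tx":0.0003,"ty":0,"tz":0,"ax":0,"ay":0,"az":0},
    {"tx":0.0006,"ty":0,"tz":0,"ax":0,"ay":0,"az":0},
    {"tx":0.0009,"ty":0,"tz":0,"ax":0,"ay":0,"az":0},
    {"tx":0.0012,"ty":0,"tz":0,"ax":0,"ay":0,"az":0},
    {"tx":0.0015,"ty":0,"tz":0,"ax":0,"ay":0,"az":0},
    {"tx":0.0018,"ty":0,"tz":0,"ax":0,"ay":0,"az":0},
    {"tx":0.002,"ty":0,"tz":0,"ax":0,"ay":0,"az":0},
    {"tx":0.002,"ty":0,"tz":0,"ax":0,"ay":0,"az":0},
    {"tx":0.002,"ty":0,"tz":0,"ax":0,"ay":0,"az":0},
    {"tx":0.002,"ty":0,"tz":0,"ax":0,"ay":0,"az":0}
  ]
}}

```text
clock: 25.65
tcp_pos: [0.5465, -0.2262, 0.0732]
orientation: [-2.188, -2.253, -0.002]
wrist_force: [1.4, -9.8, -4.1]
gripper_width: 0.0199
```

Run:
```python
from h import *
s=get_state();print(s['clock'],s['tcp_pos'],s['wrist_force'],s['wrist_torque'])
```

```text
25.65 [ 0.5465 -0.2262  0.0732] [ 1.3832 -9.7728 -4.1025] [-1.8928 -0.4067  0.054 ]
```

Contact is firm: about 10 N, and the last 1 mm of command moved only 0.2 mm. That matches the flange being seated, so I'll check a picture and release.

>>> {"fn": "jog_arm", "kwargs": {
  "rows": [
    {"tx":0,"ty":0,"tz":0,"ax":0,"ay":0,"az":0},
    {"tx":0,"ty":0,"tz":0,"ax":0,"ay":0,"az":0},
    {"tx":0,"ty":0,"tz":0,"ax":0,"ay":0,"az":0},
    {"tx":0,"ty":0,"tz":0,"ax":0,"ay":0,"az":0},
    {"tx":0,"ty":0,"tz":0,"ax":0,"ay":0,"az":0},
    {"tx":0,"ty":0,"tz":0,"ax":0,"ay":0,"az":0},
    {"tx":0,"ty":0,"tz":0,"ax":0,"ay":0,"az":0},
    {"tx":0,"ty":0,"tz":0,"ax":0,"ay":0,"az":0},
    {"tx":0,"ty":0,"tz":0,"ax":0,"ay":0,"az":0},
    {"tx":0,"ty":0,"tz":0,"ax":0,"ay":0,"az":0}
  ],
  "hand": 0.3
}}

```text
clock: 26.9
tcp_pos: [0.5465, -0.2262, 0.0732]
orientation: [-2.188, -2.253, -0.002]
wrist_force: [0.7, -0.8, -0.1]
gripper_width: 0.0659
```

Run:
```python
from h import *
s=get_state();print(s['clock'],s['tcp_pos'],s['wrist_force'],s['gripper_width'])
b=snap('side','side8')['image'][125:185,250:310,::-1]
a=snap('top','top8')['image'][175:220,270:330,::-1]
cv2.imwrite('pics/a8.png',cv2.resize(a,None,fx=12,fy=12,interpolation=cv2.INTER_CUBIC))
cv2.imwrite('pics/b8.png',cv2.resize(b,None,fx=10,fy=10,interpolation=cv2.INTER_CUBIC))
```

```text
26.9 [ 0.5465 -0.2262  0.0732] [ 0.716  -0.8463 -0.1319] 0.06594259224551079
```

View pics/a8.png

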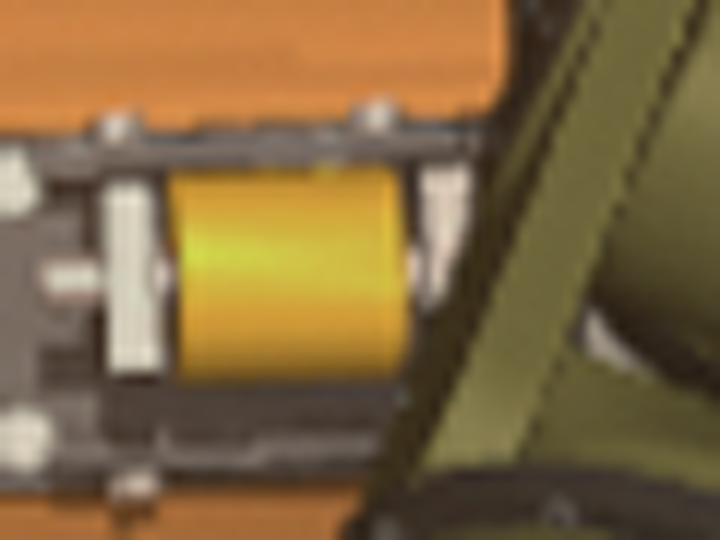

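View pics/b8.png

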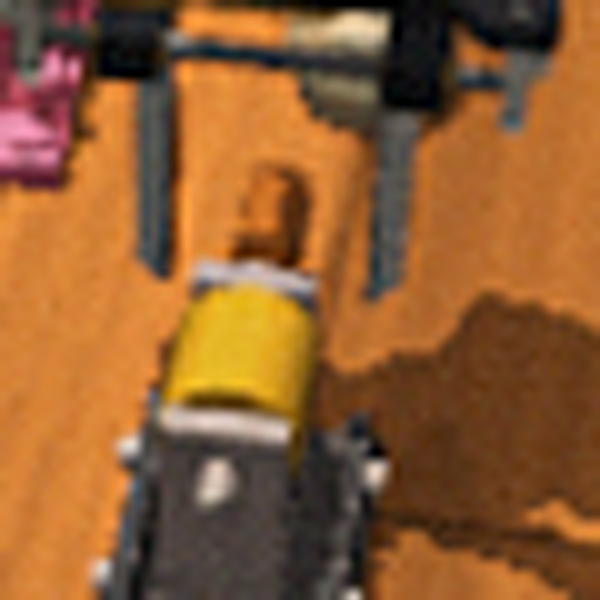

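Released: 66 mm open, axle still in place. I'll lift straight up and move aside to inspect.

>>> {"fn": "jog_arm", "kwargs": {
  "rows": [
    {"tx":0,"ty":0,"tz":-0.03,"ax":0,"ay":0,"az":0},
    {"tx":0,"ty":0,"tz":-0.08,"ax":0,"ay":0,"az":0},
    {"tx":0,"ty":0,"tz":-0.16,"ax":0,"ay":0,"az":0},
    {"tx":0,"ty":0,"tz":-0.24,"ax":0,"ay":0,"az":0},
    {"tx":0,"ty":0,"tz":-0.32,"ax":0,"ay":0,"az":0},
    {"tx":-0.05,"ty":-0.05,"tz":-0.32,"ax":0,"ay":0,"az":0},
    {"tx":-0.15,"ty":-0.1,"tz":-0.32,"ax":0,"ay":0,"az":0},
    {"tx":-0.25,"ty":-0.2,"tz":-0.32,"ax":0,"ay":0,"az":0},
    {"tx":-0.35,"ty":-0.25,"tz":-0.32,"ax":0,"ay":0,"az":0},
    {"tx":-0.4,"ty":-0.3,"tz":-0.32,"ax":0,"ay":0,"az":0}
  ]
}}

```text
clock: 28.25
tcp_pos: [0.4007, -0.4329, 0.234]
orientation: [2.19, 2.251, 0.001]
wrist_force: [0.5, -0.0, -0.1]
gripper_width: 0.0658
```

Run:
```python
from h import *
s=get_state();print(s['clock'],s['tcp_pos'],s['wrist_force'],s['gripper_width'])
b=snap('side','side9')['image'][125:185,250:310,::-1]
a=snap('top','top9')['image'][170:225,265:345,::-1]
cv2.imwrite('pics/a9.png',cv2.resize(a,None,fx=10,fy=10,interpolation=cv2.INTER_CUBIC))
cv2.imwrite('pics/b9.png',cv2.resize(b,None,fx=10,fy=10,interpolation=cv2.INTER_CUBIC))
```

```text
28.25 [ 0.4007 -0.4329  0.234 ] [ 0.5217 -0.0378 -0.0524] 0.06575389108360982
```

View pics/a9.png

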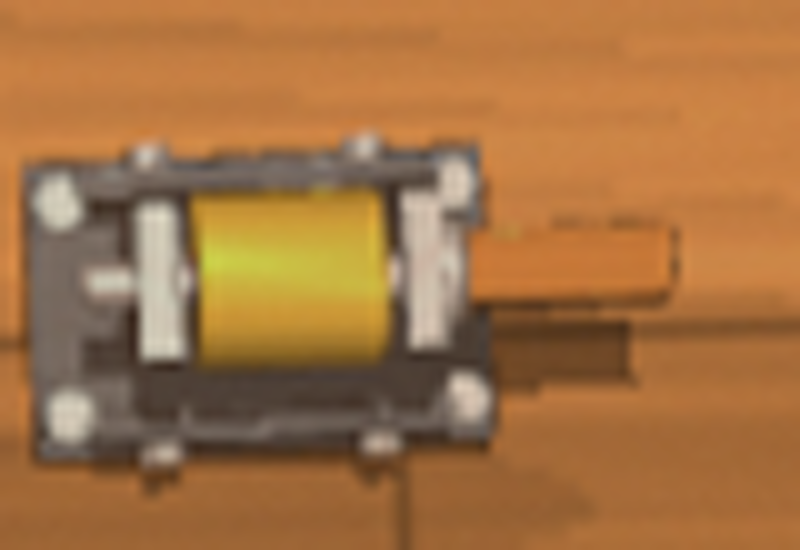

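View pics/b9.png

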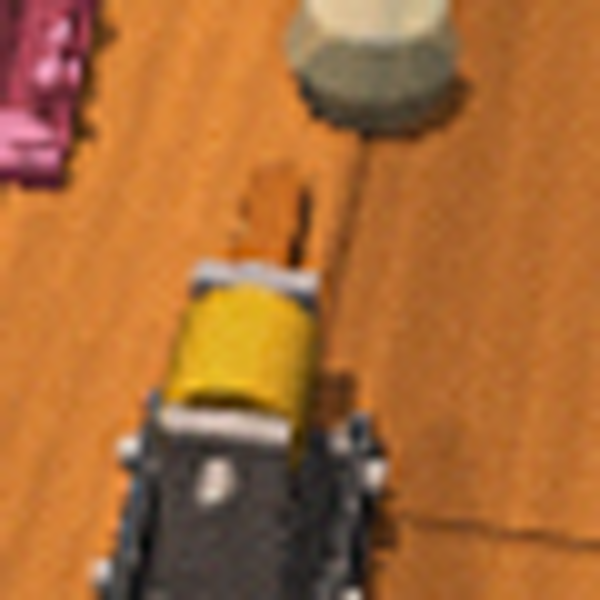

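View pics/top9.png

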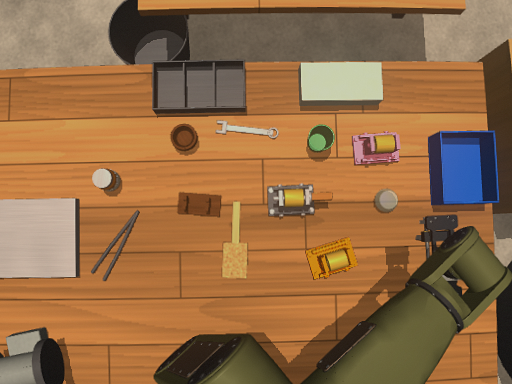

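Run:
```python
from h import *
c=load('top9'); im=c['image'].astype(int)
for v in(194,195,196,197,198,199): print(v,[tuple(im[v,u]) for u in range(305,315)])
sub=im[188:207,303:316].astype(np.uint8)[:,:,::-1]
cv2.imwrite('pics/fl.png',cv2.resize(sub,None,fx=36,fy=30,interpolation=cv2.INTER_NEAREST))
def P(x,y): return (265+(x+.5)/10-.5,170+(y+.5)/10-.5)
print('tip',onplane(c,*P(85,280),.088),'earL outer top',onplane(c,*P(135,280),.107),'earR outer top',onplane(c,*P(443,268),.107))
print('handle end',onplane(c,*P(674,262),.088),'handle start',onplane(c,*P(471,262),.098))
```

```text
194 [(np.int64(143), np.int64(128), np.int64(116)), (np.int64(198), np.int64(183), np.int64(165)), (np.int64(204), np.int64(186), np.int64(168)), (np.int64(205), np.int64(183), np.int64(165)), (np.int64(188), np.int64(169), np.int64(151)), (np.int64(180), np.int64(160), np.int64(145)), (np.int64(139), np.int64(107), np.int64(84)), (np.int64(187), np.int64(112), np.int64(53)), (np.int64(196), np.int64(118), np.int64(54)), (np.int64(195), np.int64(117), np.int64(54))]
195 [(np.int64(127), np.int64(113), np.int64(101)), (np.int64(194), np.int64(175), np.int64(158)), (np.int64(203), np.int64(182), np.int64(164)), (np.int64(203), np.int64(181), np.int64(163)), (np.int64(205), np.int64(191), np.int64(173)), (np.int64(197), np.int64(181), np.int64(164)), (np.int64(144), np.int64(120), np.int64(101)), (np.int64(193), np.int64(118), np.int64(61)), (np.int64(202), np.int64(120), np.int64(57)), (np.int64(200), np.int64(121), np.int64(57))]
196 [(np.int64(142), np.int64(126), np.int64(114)), (np.int64(194), np.int64(172), np.int64(156)), (np.int64(204), np.int64(182), np.int64(164)), (np.int64(2
[... 1215 characters left out ...]
.int64(201), np.int64(122), np.int64(57))]
199 [(np.int64(125), np.int64(110), np.int64(99)), (np.int64(195), np.int64(180), np.int64(161)), (np.int64(205), np.int64(190), np.int64(172)), (np.int64(204), np.int64(190), np.int64(171)), (np.int64(185), np.int64(167), np.int64(151)), (np.int64(166), np.int64(147), np.int64(133)), (np.int64(127), np.int64(104), np.int64(88)), (np.int64(168), np.int64(105), np.int64(52)), (np.int64(174), np.int64(106), np.int64(49)), (np.int64(170), np.int64(103), np.int64(47))]
tip [ 0.5441 -0.0993  0.088 ] earL outer top [ 0.5429 -0.1113  0.107 ] earR outer top [ 0.5443 -0.1922  0.107 ]
handle end [ 0.5457 -0.2567  0.088 ] handle start [ 0.5462 -0.2008  0.098 ]
```

View pics/fl.png

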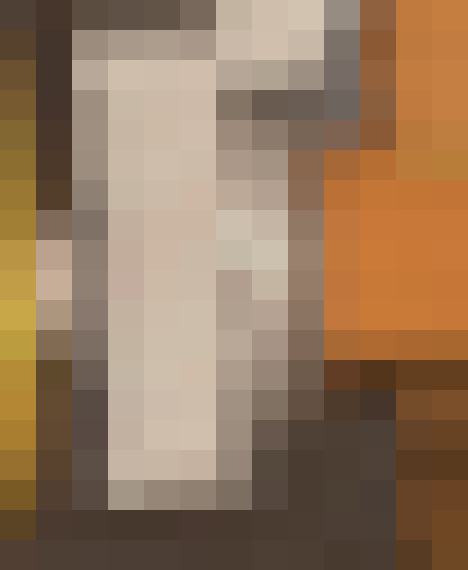

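Run:
```python
from h import *
c=load('side9')
for y in(-.098,-.1005,-.103):
    print(y,proj(c,[.543,y,.0875]), 'bottom',proj(c,[.543,y,.0827]),'handle end',proj(c,[.5465,y-.1565,.0975]))
print('ear edge',proj(c,[.543,-.1125,.1057]),proj(c,[.5445,-.1925,.1057]))
im=c['image'].astype(int)
for v in range(168,178): print(v,[im[v,u].sum()//3 for u in range(266,279)])
print(); 
for v in range(138,156): print(v,[tuple(map(int,im[v,u])) for u in (276,278)])
```

```text
-0.098 [270.8321 175.7756] bottom [270.7888 176.8671] handle end [277.7194 141.4094]
-0.1005 [270.967  175.2229] bottom [270.9234 176.3144] handle end [277.8356 140.9403]
-0.103 [271.1015 174.6716] bottom [271.0576 175.7632] handle end [277.9514 140.4724]
ear edge [271.782 168.396] [275.4371 151.6191]
168 [np.int64(66), np.int64(91), np.int64(85), np.int64(93), np.int64(106), np.int64(105), np.int64(125), np.int64(135), np.int64(148), np.int64(153), np.int64(168), np.int64(184), np.int64(177)]
169 [np.int64(56), np.int64(58), np.int64(51), np.int64(54), np.int64(46), np.int64(57), np.int64(57), np.int64(66), np.int64(71), np.int64(79), np.int64(95), np.int64(101), np.int64(99)]
170 [np.int64(61), np.int64(53), np.int64(57), np.int64(54), np.int64(52), np.int64(66), np.int64(68), np.int64(61), np.int64(55), np.int64(55), np.int64(57), np.int64(56), np.int64(51)]
171 [np.int64(64), np.int64(61), np.int64(63), np.int64(47), np.int64(104), np.int64(178), np.int64(148), np.int64(74), np.int64(58), np.int64(64), np.int64(68), np.int64(65), np.int64(57)]
172 [np.int64(62), np.int64(67), np.
[... 1064 characters left out ...]
0), np.int64(61), np.int64(47)]

138 [(215, 131, 55), (218, 130, 55)]
139 [(214, 129, 49), (214, 129, 54)]
140 [(219, 139, 59), (209, 125, 51)]
141 [(201, 119, 53), (185, 105, 41)]
142 [(190, 103, 41), (186, 100, 32)]
143 [(192, 105, 40), (198, 107, 34)]
144 [(191, 103, 32), (201, 107, 34)]
145 [(198, 112, 37), (202, 112, 34)]
146 [(197, 110, 35), (205, 113, 40)]
147 [(196, 106, 38), (206, 115, 39)]
148 [(197, 110, 37), (190, 104, 33)]
149 [(198, 103, 38), (184, 93, 33)]
150 [(201, 107, 30), (171, 86, 15)]
151 [(195, 148, 115), (160, 88, 36)]
152 [(192, 173, 166), (195, 170, 157)]
153 [(197, 170, 132), (175, 160, 160)]
154 [(228, 181, 69), (160, 123, 84)]
155 [(227, 176, 30), (213, 154, 30)]
```

The vision checks disagree a little: the top view suggests the flange may still be up to about 2 mm off, possibly from slip in the grip. I'll nudge the handle end gently with shut fingers to be sure.

Run:
```python
from h import *
print(go([.5462,-.285,.234],down(1.6)),go([.5462,-.285,.082],down(1.6)))
c=load('top9'); print(onplane(c,386,200,.048))
```

```text
[ 0.2885  0.2997 -0.0001  0.0002 -0.0001 -0.0008] [ 0.2884  0.2996  0.3039  0.0002 -0.0001 -0.0008]
[ 0.5329 -0.415   0.048 ]
```

>>> {"fn": "jog_arm", "kwargs": {
  "rows": [
    {"tx":0.1,"ty":0.1,"tz":0,"ax":0,"ay":0,"az":0},
    {"tx":0.18,"ty":0.2,"tz":0,"ax":0,"ay":0,"az":0},
    {"tx":0.26,"ty":0.28,"tz":0,"ax":0,"ay":0,"az":0},
    {"tx":0.288,"ty":0.3,"tz":0.03,"ax":0,"ay":0,"az":0},
    {"tx":0.288,"ty":0.3,"tz":0.1,"ax":0,"ay":0,"az":0},
    {"tx":0.288,"ty":0.3,"tz":0.17,"ax":0,"ay":0,"az":0},
    {"tx":0.288,"ty":0.3,"tz":0.24,"ax":0,"ay":0,"az":0},
    {"tx":0.288,"ty":0.3,"tz":0.29,"ax":0,"ay":0,"az":0},
    {"tx":0.288,"ty":0.3,"tz":0.304,"ax":0,"ay":0,"az":0},
    {"tx":0.288,"ty":0.3,"tz":0.304,"ax":0,"ay":0,"az":0}
  ],
  "hand": 1,
  "force": 20
}}

```text
clock: 29.6
tcp_pos: [0.5464, -0.2853, 0.0825]
orientation: [2.193, 2.249, 0.001]
wrist_force: [0.4, 0.2, 0.3]
gripper_width: 0.0004
```

Run:
```python
from h import *
s=get_state();print(s['clock'],s['tcp_pos'],s['wrist_force'],s['wrist_torque'],s['gripper_width'])
```

```text
29.6 [ 0.5464 -0.2853  0.0825] [0.353  0.1971 0.3016] [ 0.0047 -0.0689 -0.0931] 0.00041897613233521136
```

>>> {"fn": "jog_arm", "kwargs": {
  "rows": [
    {"tx":0.01,"ty":0,"tz":0,"ax":0,"ay":0,"az":0},
    {"tx":0.02,"ty":0,"tz":0,"ax":0,"ay":0,"az":0},
    {"tx":0.03,"ty":0,"tz":0,"ax":0,"ay":0,"az":0},
    {"tx":0.034,"ty":0,"tz":0,"ax":0,"ay":0,"az":0},
    {"tx":0.035,"ty":0,"tz":0,"ax":0,"ay":0,"az":0},
    {"tx":0.036,"ty":0,"tz":0,"ax":0,"ay":0,"az":0},
    {"tx":0.037,"ty":0,"tz":0,"ax":0,"ay":0,"az":0},
    {"tx":0.038,"ty":0,"tz":0,"ax":0,"ay":0,"az":0},
    {"tx":0.039,"ty":0,"tz":0,"ax":0,"ay":0,"az":0},
    {"tx":0.039,"ty":0,"tz":0,"ax":0,"ay":0,"az":0}
  ]
}}

```text
clock: 30.85
tcp_pos: [0.546, -0.2657, 0.0825]
orientation: [2.193, 2.249, 0.001]
wrist_force: [0.1, -0.0, 0.0]
gripper_width: 0.0004
```

Run:
```python
from h import *
s=get_state();print(s['clock'],s['tcp_pos'],s['wrist_force'],s['wrist_torque'])
```

```text
30.85 [ 0.546  -0.2657  0.0825] [ 0.1242 -0.0352  0.0343] [ 0.0073 -0.0957 -0.0084]
```

No contact yet, so I'll creep 2.5 mm.

>>> {"fn": "jog_arm", "kwargs": {
  "rows": [
    {"tx":0.0007,"ty":0,"tz":0,"ax":0,"ay":0,"az":0},
    {"tx":0.0014,"ty":0,"tz":0,"ax":0,"ay":0,"az":0},
    {"tx":0.002,"ty":0,"tz":0,"ax":0,"ay":0,"az":0},
    {"tx":0.0026,"ty":0,"tz":0,"ax":0,"ay":0,"az":0},
    {"tx":0.0032,"ty":0,"tz":0,"ax":0,"ay":0,"az":0},
    {"tx":0.0038,"ty":0,"tz":0,"ax":0,"ay":0,"az":0},
    {"tx":0.0044,"ty":0,"tz":0,"ax":0,"ay":0,"az":0},
    {"tx":0.005,"ty":0,"tz":0,"ax":0,"ay":0,"az":0},
    {"tx":0.005,"ty":0,"tz":0,"ax":0,"ay":0,"az":0},
    {"tx":0.005,"ty":0,"tz":0,"ax":0,"ay":0,"az":0}
  ]
}}

```text
clock: 32.1
tcp_pos: [0.546, -0.2636, 0.0827]
orientation: [2.192, 2.249, 0.001]
wrist_force: [0.5, -6.1, 0.2]
gripper_width: 0.0006
```

Run:
```python
from h import *
s=get_state();print(s['clock'],s['tcp_pos'],s['wrist_force'],s['wrist_torque'])
```

```text
32.1 [ 0.546  -0.2636  0.0827] [ 0.5408 -6.0766  0.1874] [-0.9857 -0.2637 -0.0329]
```

>>> {"fn": "jog_arm", "kwargs": {
  "rows": [
    {"tx":0.0005,"ty":0,"tz":0,"ax":0,"ay":0,"az":0},
    {"tx":0.001,"ty":0,"tz":0,"ax":0,"ay":0,"az":0},
    {"tx":0.0015,"ty":0,"tz":0,"ax":0,"ay":0,"az":0},
    {"tx":0.002,"ty":0,"tz":0,"ax":0,"ay":0,"az":0},
    {"tx":0.0025,"ty":0,"tz":0,"ax":0,"ay":0,"az":0},
    {"tx":0.003,"ty":0,"tz":0,"ax":0,"ay":0,"az":0},
    {"tx":0.003,"ty":0,"tz":0,"ax":0,"ay":0,"az":0},
    {"tx":0.003,"ty":0,"tz":0,"ax":0,"ay":0,"az":0},
    {"tx":0.003,"ty":0,"tz":0,"ax":0,"ay":0,"az":0},
    {"tx":0.003,"ty":0,"tz":0,"ax":0,"ay":0,"az":0}
  ]
}}

```text
clock: 33.35
tcp_pos: [0.546, -0.2633, 0.0829]
orientation: [2.191, 2.247, -0.001]
wrist_force: [1.2, -11.9, -1.1]
gripper_width: 0.0004
```

Run:
```python
from h import *
s=get_state();print(s['clock'],s['tcp_pos'],s['wrist_force'],s['wrist_torque'])
```

```text
33.35 [ 0.546  -0.2633  0.0829] [  1.1573 -11.9478  -1.0555] [-2.2249 -0.19   -0.0234]
```

The fingers met a stiff stop: 12 N for only 0.3 mm of movement. I'll back off, lift clear and take a final look.

>>> {"fn": "jog_arm", "kwargs": {
  "rows": [
    {"tx":-0.01,"ty":0,"tz":0,"ax":0,"ay":0,"az":0},
    {"tx":-0.04,"ty":0,"tz":0,"ax":0,"ay":0,"az":0},
    {"tx":-0.05,"ty":0,"tz":-0.03,"ax":0,"ay":0,"az":0},
    {"tx":-0.05,"ty":0,"tz":-0.12,"ax":0,"ay":0,"az":0},
    {"tx":-0.05,"ty":0,"tz":-0.22,"ax":0,"ay":0,"az":0},
    {"tx":-0.05,"ty":-0.02,"tz":-0.3,"ax":0,"ay":0,"az":0},
    {"tx":-0.12,"ty":-0.1,"tz":-0.3,"ax":0,"ay":0,"az":0},
    {"tx":-0.22,"ty":-0.2,"tz":-0.3,"ax":0,"ay":0,"az":0},
    {"tx":-0.3,"ty":-0.28,"tz":-0.3,"ax":0,"ay":0,"az":0},
    {"tx":-0.3,"ty":-0.3,"tz":-0.3,"ax":0,"ay":0,"az":0}
  ]
}}

```text
clock: 34.6
tcp_pos: [0.3971, -0.419, 0.2339]
orientation: [2.195, 2.242, -0.001]
wrist_force: [-0.1, 1.1, 0.1]
gripper_width: 0.0003
```

Run:
```python
from h import *
s=get_state();print(s['clock'],s['tcp_pos'],s['wrist_force'])
snap('side','side10')
c=snap('top','top10'); c9=load('top9')
a=c['image'][170:225,265:345,::-1]
cv2.imwrite('pics/a10.png',cv2.resize(a,None,fx=10,fy=10,interpolation=cv2.INTER_CUBIC))
# sub-pixel tip and handle ends before/after
def edge(c,row,u0,u1,ch,):
    p=cv2.GaussianBlur(c['image'][...,ch].astype(np.float32),(1,3),0)[row-1:row+2,u0:u1].mean(0); g=np.abs(np.diff(p)); return u0+.5+(g*np.arange(len(g))).sum()/g.sum(),g.round(0)
for k in(c9,c): print(edge(k,198,271,276,2)[0],edge(k,196,329,336,0)[0], k['image'][198,270:282,2], k['image'][196,328:336,0])
```

```text
34.6 [ 0.3971 -0.419   0.2339] [-0.0699  1.0589  0.1132]
273.28994082118993 331.9878812502827 [ 95  95  93 116 166 176 174 172 146 174 181 181] [197 196 198 202 136 202 204 203]
272.61543152984837 332.13031961131026 [ 94  95  83 150 173 174 174 176 148 175 182 180] [197 198 199 201 187 205 205 205]
```

View pics/a10.png

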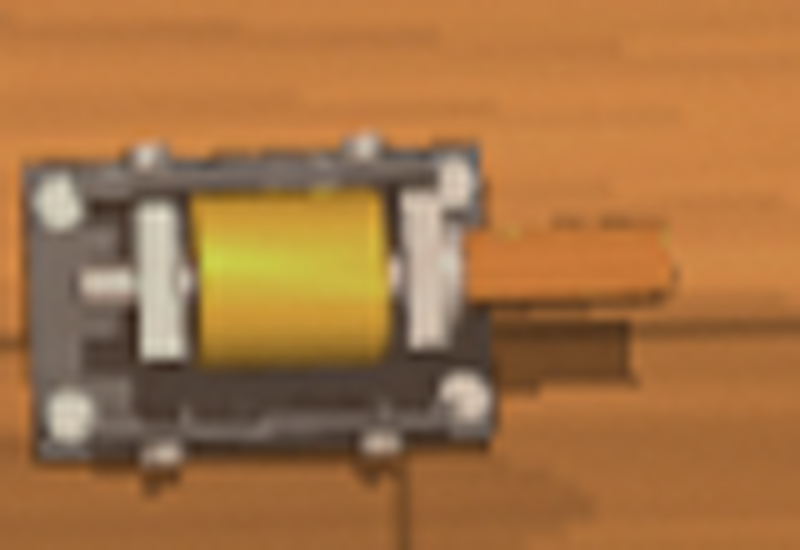

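Run:
```python
from h import *
for t in('top7','top8','top9','top10'):
    c=load(t)['image'].astype(int); print(t,[c[196:201,u].sum(1).sum()//15 for u in range(270,282)]); print('  ',[c[v,273].sum()//3 for v in range(193,204)],[c[v,274].sum()//3 for v in range(193,204)])
for t in('side8','side9','side10'):
    c=load(t)['image'].astype(int); print(t,[c[v,269:274].sum()//15 for v in range(169,179)],[[c[v,u].sum()//3 for u in range(268,276)] for v in (174,175)])
    print('   handle end G-B', [c[v,276:280,0].sum()//4 for v in range(137,146)])
```

```text
top7 [np.int64(109), np.int64(110), np.int64(108), np.int64(119), np.int64(145), np.int64(148), np.int64(144), np.int64(141), np.int64(128), np.int64(188), np.int64(201), np.int64(201)]
   [np.int64(110), np.int64(111), np.int64(109), np.int64(111), np.int64(122), np.int64(131), np.int64(122), np.int64(108), np.int64(98), np.int64(108), np.int64(110)] [np.int64(112), np.int64(111), np.int64(110), np.int64(126), np.int64(160), np.int64(173), np.int64(156), np.int64(112), np.int64(92), np.int64(108), np.int64(109)]
top8 [np.int64(110), np.int64(109), np.int64(107), np.int64(121), np.int64(148), np.int64(152), np.int64(151), np.int64(147), np.int64(128), np.int64(187), np.int64(201), np.int64(201)]
   [np.int64(111), np.int64(112), np.int64(110), np.int64(118), np.int64(139), np.int64(138), np.int64(111), np.int64(101), np.int64(109), np.int64(108), np.int64(98)] [np.int64(113), np.int64(112), np.int64(107), np.int64(125), np.int64(174), np.int64(188), np.int64(145), np.int64(106), np.int64(99), np.int64(109), np.int64(94)]
top9 [np.int64(106), np.int64(105), np.int64(104), np.int64(117
[... 1887 characters left out ...]
62)]]
   handle end G-B [np.int64(218), np.int64(217), np.int64(214), np.int64(214), np.int64(194), np.int64(191), np.int64(193), np.int64(191), np.int64(192)]
side10 [np.int64(56), np.int64(57), np.int64(121), np.int64(130), np.int64(134), np.int64(139), np.int64(83), np.int64(58), np.int64(63), np.int64(63)] [[np.int64(58), np.int64(104), np.int64(170), np.int64(187), np.int64(157), np.int64(79), np.int64(54), np.int64(65)], [np.int64(59), np.int64(73), np.int64(102), np.int64(102), np.int64(90), np.int64(50), np.int64(55), np.int64(62)]]
   handle end G-B [np.int64(216), np.int64(217), np.int64(213), np.int64(211), np.int64(206), np.int64(197), np.int64(190), np.int64(190), np.int64(190)]
```

The nudge moved it in by about 1 mm, so I'll push once more, closer to the axis, to confirm a hard stop.

Run:
```python
from h import *
print(go([.5462,-.275,.234],down(1.6)),go([.5462,-.275,.076],down(1.6)))
```

```text
[ 0.2772  0.3015 -0.0002  0.0008  0.0009 -0.0015] [ 0.2781  0.3007  0.3158  0.0008  0.0009 -0.0015]
```

>>> {"fn": "jog_arm", "kwargs": {
  "rows": [
    {"tx":0.1,"ty":0.1,"tz":0,"ax":0,"ay":0,"az":0},
    {"tx":0.18,"ty":0.2,"tz":0,"ax":0,"ay":0,"az":0},
    {"tx":0.25,"ty":0.28,"tz":0,"ax":0,"ay":0,"az":0},
    {"tx":0.265,"ty":0.3,"tz":0.03,"ax":0,"ay":0,"az":0},
    {"tx":0.265,"ty":0.3,"tz":0.1,"ax":0,"ay":0,"az":0},
    {"tx":0.265,"ty":0.3,"tz":0.17,"ax":0,"ay":0,"az":0},
    {"tx":0.265,"ty":0.3,"tz":0.24,"ax":0,"ay":0,"az":0},
    {"tx":0.265,"ty":0.3,"tz":0.3,"ax":0.001,"ay":0.001,"az":-0.001},
    {"tx":0.275,"ty":0.3,"tz":0.316,"ax":0.001,"ay":0.001,"az":-0.001},
    {"tx":0.29,"ty":0.3,"tz":0.316,"ax":0.001,"ay":0.001,"az":-0.001}
  ]
}}

```text
clock: 35.95
tcp_pos: [0.5458, -0.2685, 0.0762]
orientation: [-2.192, -2.25, 0.001]
wrist_force: [0.8, -0.4, 0.7]
gripper_width: 0.0003
```

Run:
```python
from h import *
s=get_state();print(s['clock'],s['tcp_pos'],s['wrist_force'],s['wrist_torque'],Ro.from_rotvec(s['orientation']).as_matrix())
```

```text
35.95 [ 0.5458 -0.2685  0.0762] [ 0.8153 -0.3525  0.6986] [-0.0734 -0.1012  0.0079] [[-0.0263  0.9997 -0.0007]
 [ 0.9997  0.0263  0.0002]
 [ 0.0002 -0.0007 -1.    ]]
```

>>> {"fn": "jog_arm", "kwargs": {
  "rows": [
    {"tx":0.002,"ty":0,"tz":0,"ax":0,"ay":0,"az":0},
    {"tx":0.004,"ty":0,"tz":0,"ax":0,"ay":0,"az":0},
    {"tx":0.006,"ty":0,"tz":0,"ax":0,"ay":0,"az":0},
    {"tx":0.0075,"ty":0,"tz":0,"ax":0,"ay":0,"az":0},
    {"tx":0.0085,"ty":0,"tz":0,"ax":0,"ay":0,"az":0},
    {"tx":0.009,"ty":0,"tz":0,"ax":0,"ay":0,"az":0},
    {"tx":0.0095,"ty":0,"tz":0,"ax":0,"ay":0,"az":0},
    {"tx":0.01,"ty":0,"tz":0,"ax":0,"ay":0,"az":0},
    {"tx":0.0105,"ty":0,"tz":0,"ax":0,"ay":0,"az":0},
    {"tx":0.0105,"ty":0,"tz":0,"ax":0,"ay":0,"az":0}
  ]
}}

```text
clock: 37.2
tcp_pos: [0.5457, -0.2637, 0.0763]
orientation: [2.192, 2.25, -0.001]
wrist_force: [1.3, -4.1, 0.1]
gripper_width: 0.0004
```

Run:
```python
from h import *
s=get_state();print(s['clock'],s['tcp_pos'],s['wrist_force'],s['wrist_torque'])
```

```text
37.2 [ 0.5457 -0.2637  0.0763] [ 1.3285 -4.1439  0.1186] [-0.8665 -0.1168 -0.0316]
```

Contact is at the same place (-0.2637), so I'll press to about 15 N.

>>> {"fn": "jog_arm", "kwargs": {
  "rows": [
    {"tx":0.0005,"ty":0,"tz":0,"ax":0,"ay":0,"az":0},
    {"tx":0.001,"ty":0,"tz":0,"ax":0,"ay":0,"az":0},
    {"tx":0.0015,"ty":0,"tz":0,"ax":0,"ay":0,"az":0},
    {"tx":0.002,"ty":0,"tz":0,"ax":0,"ay":0,"az":0},
    {"tx":0.0025,"ty":0,"tz":0,"ax":0,"ay":0,"az":0},
    {"tx":0.003,"ty":0,"tz":0,"ax":0,"ay":0,"az":0},
    {"tx":0.0035,"ty":0,"tz":0,"ax":0,"ay":0,"az":0},
    {"tx":0.004,"ty":0,"tz":0,"ax":0,"ay":0,"az":0},
    {"tx":0.0045,"ty":0,"tz":0,"ax":0,"ay":0,"az":0},
    {"tx":0.0045,"ty":0,"tz":0,"ax":0,"ay":0,"az":0}
  ]
}}

```text
clock: 38.45
tcp_pos: [0.5458, -0.2633, 0.0767]
orientation: [2.191, 2.247, -0.003]
wrist_force: [0.4, -14.7, -1.4]
gripper_width: 0.0006
```

Run:
```python
from h import *
s=get_state();print(s['clock'],s['tcp_pos'],s['wrist_force'],s['wrist_torque'])
```

```text
38.45 [ 0.5458 -0.2633  0.0767] [  0.3677 -14.7336  -1.392 ] [-2.9789 -0.1635 -0.0146]
```

It is a hard stop at the same position (-0.2633) with 15 N, so the flange is seated. I'll retreat.

>>> {"fn": "jog_arm", "kwargs": {
  "rows": [
    {"tx":-0.01,"ty":0,"tz":0,"ax":0,"ay":0,"az":0},
    {"tx":-0.04,"ty":0,"tz":0,"ax":0,"ay":0,"az":0},
    {"tx":-0.05,"ty":0,"tz":-0.03,"ax":0,"ay":0,"az":0},
    {"tx":-0.05,"ty":0,"tz":-0.12,"ax":0,"ay":0,"az":0},
    {"tx":-0.05,"ty":0,"tz":-0.22,"ax":0,"ay":0,"az":0},
    {"tx":-0.05,"ty":-0.02,"tz":-0.3,"ax":0,"ay":0,"az":0},
    {"tx":-0.12,"ty":-0.1,"tz":-0.3,"ax":0,"ay":0,"az":0},
    {"tx":-0.22,"ty":-0.2,"tz":-0.3,"ax":0,"ay":0,"az":0},
    {"tx":-0.28,"ty":-0.28,"tz":-0.3,"ax":0,"ay":0,"az":0},
    {"tx":-0.28,"ty":-0.28,"tz":-0.3,"ax":0,"ay":0,"az":0}
  ]
}}

```text
clock: 39.7
tcp_pos: [0.4068, -0.4085, 0.2283]
orientation: [2.195, 2.242, -0.003]
wrist_force: [-0.3, 1.3, 0.5]
gripper_width: 0.0005
```

Run:
```python
from h import *
s=get_state();print(s['clock'],s['tcp_pos'],s['wrist_force'])
c=snap('top','top11')
b=snap('side','side11')['image'][110:190,230:330,::-1]
a=c['image'][170:225,265:345,::-1]
k=c['image'].astype(int); print([k[196:201,u].sum()//15 for u in range(270,282)])
cv2.imwrite('pics/f.png',np.vstack([cv2.resize(a,(600,412)),cv2.resize(b,(600,480))])[:,:][:892:,:][::1][:, :])
cv2.imwrite('pics/a11.png',cv2.resize(a,None,fx=9,fy=9,interpolation=cv2.INTER_CUBIC))
cv2.imwrite('pics/b11.png',cv2.resize(b,None,fx=7,fy=7,interpolation=cv2.INTER_CUBIC))
```

```text
39.7 [ 0.4068 -0.4085  0.2283] [-0.2959  1.2581  0.5215]
[np.int64(106), np.int64(106), np.int64(98), np.int64(133), np.int64(146), np.int64(146), np.int64(145), np.int64(143), np.int64(126), np.int64(183), np.int64(196), np.int64(196)]
```

View pics/a11.png

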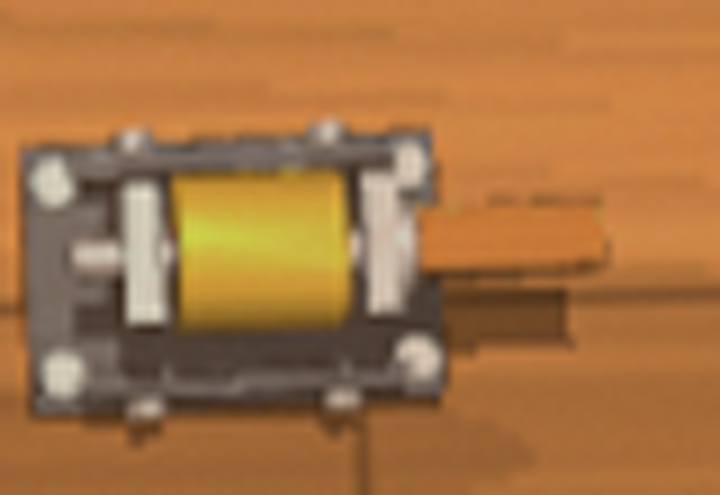

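View pics/b11.png

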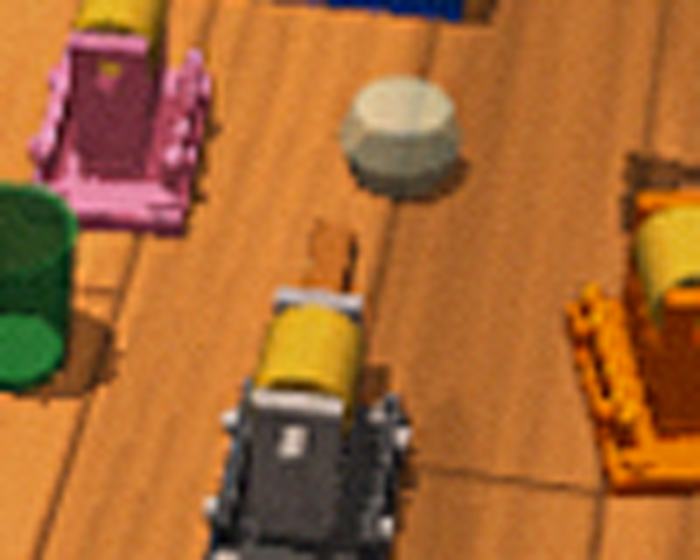

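View pics/top11.png

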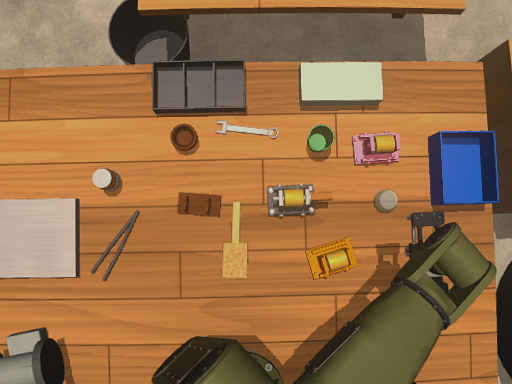

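The axle passes through both ears and the roller, with the flange against the near ear at about (310,197). The tip didn't shift in the second push, the bystanders are where they were, and the arm is clear.

```bash
python3 -c "
from cell import hand_in; print(hand_in())"
```

```text
the job is handed in; nothing more can be done
None
```

I lifted the axle from its cradle, threaded it through one ear, the roller and the other ear from the stand's −y end, and let go. The job was handed in at about 40 s.

- **First push stopped short:** I let go when the force reached about 10 N, but later pictures suggested the flange was still 1–2 mm out. I nudged the handle end with shut fingers and the axle moved in about 1 mm.
- **Seating:** a second nudge met a hard stop at the same place with 15 N, and the tip did not move any further. 15 N was the highest wrist force I read after any move; I did not log it during moves.
- **Check that disagrees:** in the top view the tip sticks out about 13 mm past the far ear, against the 14.5 mm expected, and the flange edge also read about 1.5 mm out. The handle end agrees with the flange being home. I trusted the repeated hard stop, as pixel blur there is about 1 mm.
- **Surroundings:** in the last picture the bystanders and look-alikes are where they were, and the arm touches nothing.

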